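# Shut the tea caddy, flip the recipe box open

## Task

The tea is made and now the recipe cards are wanted. Using only pushes with the fingertips, first push the tall tea caddy's open lid over until it drops fully shut, then flip the low recipe box's lid up by its front tab and on past upright, so that it lies back and stays open by itself when you take your hand away. Do not pinch, lift or force anything, and leave both boxes and everything else on the shelf where they stand.

Things in the scene. Friction and masses are not known exactly. Their poses are not given: they have to be found in the camera images.
- recipe_box: low wide pale wood box, about 1.1 kg, loose on the oak shelf (its top 20 mm above the work surface); a firm sideways push slides it. 110 mm in its x, 130 mm in y, 100 mm high, lid on top. Origin at the centre of its underside, z up. Front to its own -x (to the robot, turned up to 0.3 rad); lid hinged at the rear (+x) top edge. Left or right of the caddy
- recipe_box_hinge (a point): middle of the recipe box's lid hinge: at [+55, 0, 100] mm in the box's frame; the hinge axis is the box's y. Axes as the box's
- recipe_box_tab (a point): middle of the front edge of the tab on the recipe box's lid, turning with it, 134 mm from the hinge axis. The lid: plate 110 x 130 mm, 6 mm thick, 0.07 kg, its underside passes through the hinge axis. The tab, 60 mm wide, 5 mm thick, juts 24 mm beyond the front wall, flush with the lid's underside, free space under it
- recipe_box_lid (a joint): angle of the recipe box's lid, rad: 0 shut, 1.57 upright, stops at 1.95 leaning back. Free hinge: below about 1.5 it falls shut, beyond about 1.6 it falls back onto its stop
- tea_caddy: tall square white plastic box, loose on the oak shelf, about 0.9 kg: 90 mm in its x and y, 130 mm high, holding paper sachets below the rim. Origin at the centre of its underside, z up. Front to its own -x (turned by up to 0.3 rad), lid hinged along the rear (+x) top edge and open at the start
- tea_caddy_hinge (a point): middle of the caddy's lid hinge: at [+45, 0, 130] mm in the caddy's frame; the hinge axis is the caddy's y. Axes as the caddy's
- tea_caddy_tab (a point): middle of the front edge of the caddy lid's tab, fixed to the lid and turning with it; 105 mm from the hinge axis. The lid is a plate 90 x 90 mm, 6 mm thick, 0.05 kg, underside through the hinge axis; its tab is 40 mm wide and juts 15 mm. When the lid stands open its underside looks to the front (-x), its outer face to the rear
- tea_caddy_lid (a joint): angle of the caddy's lid, rad: 0 shut, 1.57 upright, stops at 1.95 leaning back, where it starts. Free hinge: below about 1.5 it falls shut by itself, beyond about 1.6 it falls open
- pan: black cast aluminium frying pan, 240 mm across the rim, 45 mm high, straight handle 150 mm long at its -x side; origin at the centre of its underside. Leave it alone
- spider: steel spider strainer lying dome up: wire dish 120 mm across, 28 mm high, with a 200 mm handle at its -x side, origin at the underside of the dish's centre. Leave it alone
- spoon_rest: white ceramic spoon rest: round dish 84 mm across and 14 mm high with a flat tail out to 105 mm at its -x side, origin under the dish's centre. Leave it alone
- ramekin: small white ceramic bowl, 70 mm across, 45 mm high, origin at the centre of its underside. Leave it alone
- pepper_mill: dark wooden pepper mill, 54 mm across, 155 mm high, origin at the centre of its underside. Leave it alone
- mug: white ceramic mug, 80 mm across, 90 mm high, handle at its +y side, origin at the centre of its underside. Leave it alone
Things that resemble listed ones, but are neither listed nor needed, are in the scene too. Leave any black or blue look-alike of the tea_caddy alone. What is shaped like the recipe_box but green is not meant.

How it is judged:
By the outcome, as a careful person would: the job done as asked, in the order asked, and still so for the second after the job is handed in, with the robot touching nothing.
It also fails if it takes over 48 s, if anything falls off the work surface, if the arm or the gripper's body presses on something with over 40 N, if the wrist force passes 120 N, or if a joint passes its speed limit or range.

## Robot

A 7-joint arm with a two-finger parallel gripper is mounted at the origin on the work surface. World frame = base frame: x ahead of the robot, y to its left, z up, the work surface at z = 0. Lengths are in m, angles in rad, forces in N, time in s.
With the tool pointing down it reaches from about 0.4 to 0.875 m from the base axis. Payload 19.3 kg.
Tool frame: the origin (TCP) lies at the very end of the fingers, on their centre line; the grasp point (between the pads) lies 19 mm behind it; z points along the fingers, y is the line along which they close (so a half turn about z gives the same grasp; the last joint's range is limited). The gripper opens to 85 mm and grips with 20 to 120 N. Pads are 22 mm wide; open, the fingers measure 114 mm over their backs; the gripper's body (76 mm by 85 mm) begins 54 mm behind the grasp point. The pads swing forward as they close: fully open they stand 13 mm farther back than shut.
Start: joints at [1.088, 0.521, -0.036, 1.599, 0.021, 1.021, -0.113], TCP at [0.251, -0.573, 0.231] pointing down, gripper open.
Joint ranges: [-2.91, 2.91], [-0.3, 2.13], [-1.5, 1.42], [0.17, 2.43], [-1.26, 4.41], [0.16, 1.93], [-2.52, 2.52]. Speed limits (rad/s): [1.89, 1.89, 2.39, 2.39, 3.01, 3.01, 3.01].

## Interface

Orientations are given as a unit quaternion [x, y, z, w].
In Python, from plant import get_state, capture, calibration, close_job gives the robot as it stands. The module is installed in compiled form; this text tells all that it offers.
- The arm moves only by the shell command python3 -m inch 'ROWS'. ROWS is JSON, a list of rows, each an object of numbers: "ax", "ay", "az": the turn, a rotation vector about the tool's x, y, z in rad; "tx", "ty", "tz": the shift along the tool's x, y, z in cm; "gripper": the closure, from 0 (fully open) to 1 (shut). In form: [{"ax": .., "ay": .., "az": .., "tx": .., "ty": .., "tz": .., "gripper": ..}, ...]. A call has 1 to 5 rows; each row shifts and turns the commanded pose from where the row before left it, along the tool's axes as they then stand; what a row does not reach is not made up. A row lasts 1/12 s, in which the tool goes at most 41.7 mm and 7.16 degrees, less where a joint would pass 70% of its speed; a pose out of reach is approached as far as the arm can. A call with a gripper value outside its range is refused whole. The fingers move at their own pace and stop on an object; the grip force is fixed at half the most. Time passes only in rows, so rows that do not move let the fingers close. It gives the time, the measured TCP pose, the force, the opening and the grip force at its end, in the units of the state.
- get_state(): the state, without advancing time (a new reading comes with each control period).
- capture(name): name is "side" or "top"; returns the picture (400x640x3 uint8, red, green, blue); there is no depth.
- calibration(name): a dict with "vertical_fov" (degrees; the focal length in pixels is half the picture's height over the tangent of half this angle, whatever the lens; pixels are square), "cx", "cy" (the principal point, pixels), "world_from_camera" (4x4, takes a point from camera to world coordinates). Camera axes: x right, y up, looking along -z (the intrinsics and any distortion apply to the point x, -y, -z); pixel columns grow to the right and rows downward; lengths in m; the calibration is good to about 2 mm. A picture is of the moment at which its call begins. calibration takes no time and is no camera call.
- close_job(): hands the job in; it is judged then, once.
The state is a dict: "t": time; "qpos": joint angles; "dq": joint speeds; "effort": joint torques, N m; "eef_pos": TCP position; "tool_rot": TCP orientation; "wrist_force": force on the tool from outside, world axes, zero at the start; "wrist_torque": the same for the moment, N m; "opening": opening from 0.0 (shut) to 1.0 (fully open); "grip_force": force on a finger pad.
Only numpy, scipy, OpenCV 4.12 (cv2) and the standard library are available. Lean on these libraries where they do the work, as an engineer would, in place of code of your own. Each camera call takes 0.05 s, during which the arm holds its last target. There are 200 camera calls.

## Working session

There is one attempt and no reset: what is moved stays moved. The work goes in short steps, Python scripts to look and compute and a shell command to move; the robot and the scene stay as the last step left them, time stands still between calls to the robot, and variables do not carry over. Pictures are saved under pics/ and viewed, at most 10 in all, crops included, and the job is handed in when it is done.

```bash
mkdir -p pics; python3 - <<'E'
from plant import *
import cv2
for n in("side","top"):
    cv2.imwrite(f"pics/{n}0.png",capture(n)[:,:,::-1]); print(n,calibration(n))
s=get_state();print(s)
E
```

```text
side {'vertical_fov': 50.38676524605679, 'cx': 312.9444020800576, 'cy': 202.86354755984414, 'world_from_camera': array([[-0.98230872,  0.0956681 , -0.16098818,  0.25634623],
       [-0.18689302, -0.5552435 ,  0.81041697,  1.01437235],
       [-0.01185659,  0.82616722,  0.56330023,  0.81598301],
       [ 0.        ,  0.        ,  0.        ,  1.        ]])}
top {'vertical_fov': 53.94322215142977, 'cx': 322.9267474571405, 'cy': 195.58384138495302, 'world_from_camera': array([[ 0.00671259,  0.98857972, -0.15054924,  0.29012141],
       [-0.99979719,  0.00377619, -0.01978199, -0.03717639],
       [-0.01898758,  0.15065149,  0.98840457,  1.36357594],
       [ 0.        ,  0.        ,  0.        ,  1.        ]])}
{'t': 0.1, 'qpos': array([ 1.0878058 ,  0.52197527, -0.03631463,  1.59994815,  0.02117081,
        1.02109103, -0.1127815 ]), 'dq': array([ 7.06148465e-05, -1.46382558e-03, -2.87105207e-04, -1.06613377e-03,
       -7.89229473e-04,  1.06940416e-03,  8.07455081e-05]), 'effort': array([ 3.12706172e-03, -9.28500080e+01,  1.98380336e+00, -3.70534551e+01,
        1.82116631e-02,  5.27736760e-03, -3.50384869e-05]), 'eef_pos': array([ 0.25057767, -0.57223943,  0.23077144]), 'tool_rot': array([ 9.78777805e-01,  2.04923739e-01, -1.32560283e-04, -5.01825635e-04]), 'wrist_force': array([-0.99524913,  0.41667314, -0.0085805 ]), 'wrist_torque': array([ 0.00183108, -0.01149984, -0.03197882]), 'grip_force': 0.0, 'opening': 1.001556136998975}
```

View pics/side0.png

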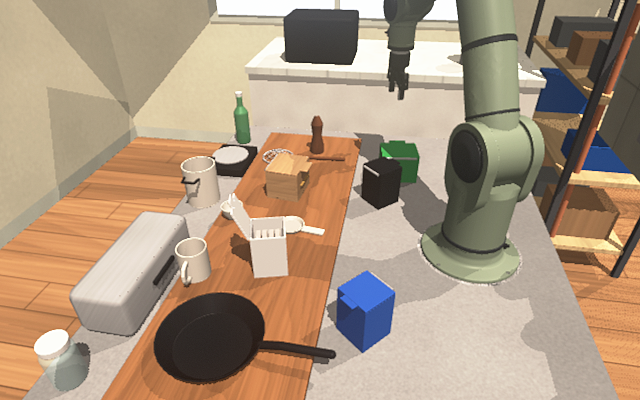

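View pics/top0.png

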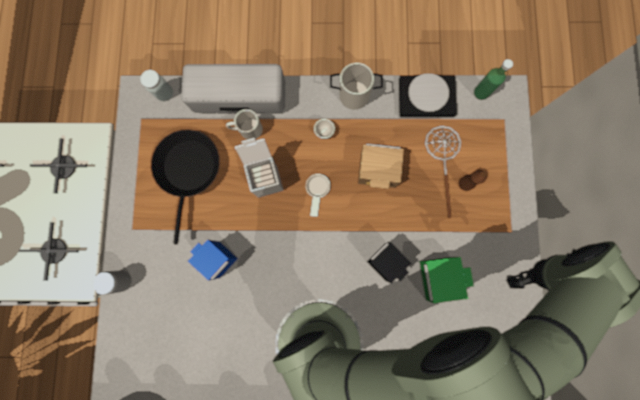

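The caddy is at about (262,177) in the top view, with its lid open towards (255,152). The recipe box is at about (383,163), its tab towards (380,184). The blue, black and green boxes are look-alikes. I'll zoom in next.

```bash
python3 - <<'E'
import cv2,numpy as np
t=cv2.imread("pics/top0.png");s=cv2.imread("pics/side0.png")
a=cv2.resize(t[120:205,225:335],None,fx=3.5,fy=3.5,interpolation=cv2.INTER_CUBIC)
b=cv2.resize(t[120:205,335:445],None,fx=3.5,fy=3.5,interpolation=cv2.INTER_CUBIC)
c=cv2.resize(s[190:285,215:325],None,fx=3.5,fy=3.0,interpolation=cv2.INTER_CUBIC)
d=cv2.resize(s[135:230,235:345],None,fx=3.5,fy=3.0,interpolation=cv2.INTER_CUBIC)
cv2.imwrite("pics/z0.png",np.vstack([np.hstack([a,b]),np.hstack([c,d])]))
print(a.shape,c.shape)
E
```

```text
(298, 385, 3) (285, 385, 3)
```

View pics/z0.png

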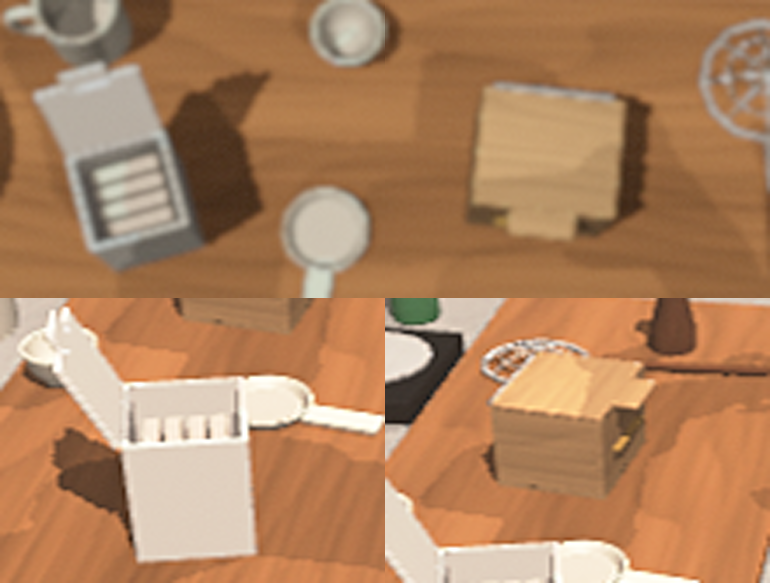

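```bash
cat > h.py <<'E'
import numpy as np
from plant import calibration
def ray(n,u,v):
    c=calibration(n);f=200/np.tan(np.radians(c["vertical_fov"]/2));T=c["world_from_camera"]
    return T[:3,3],T[:3,:3]@np.array([(u-c["cx"])/f,-(v-c["cy"])/f,-1])
def on(n,u,v,z):
    o,d=ray(n,u,v);return o+d*(z-o[2])/d[2]
def proj(n,p):
    c=calibration(n);f=200/np.tan(np.radians(c["vertical_fov"]/2));T=c["world_from_camera"]
    q=T[:3,:3].T@(np.array(p)-T[:3,3]);return c["cx"]-f*q[0]/q[2],c["cy"]+f*q[1]/q[2]
E
python3 - <<'E'
from h import *
np.set_printoptions(precision=4,suppress=True)
A=lambda x,y:(225+x/3.5-.36,120+y/3.5-.36)
B=lambda x,y:(335+(x-385)/3.5-.36,120+y/3.5-.36)
C=lambda x,y:(215+x/3.5-.36,190+(y-298)/3-.33)
D=lambda x,y:(235+(x-385)/3.5-.36,135+(y-298)/3-.33)
def rep(nm,n,ps,z):
    P=np.array([on(n,*p,z) for p in ps]);print(nm,P[:,:2].tolist() and P[:,:2].round(4).tolist(),np.linalg.norm(np.diff(P,axis=0),axis=1))
rep("caddy top FL FR HR HL","top",[A(90,251),A(188,231),A(165,130),A(70,156)],.15)
rep("caddy side  nearF nearH farH farF","side",[C(246,441),C(123,443),C(128,381),C(242,379)],.15)
rep("caddy lidtip","top",[A(60,80),A(105,66)],.245)
rep("box top RL RR FR FL","top",[B(487,85),B(624,98),B(613,220),B(473,203)],.126)
rep("box side near rear, near front,tab far","side",[D(496,402),D(607,417)],.126)
rep("box tab","top",[B(506,232),B(575,240)],.124)
for n,p in(("pepper","x"),): print(on("top",474,180,.1))
for u,v in((240,125),(324,128),(318,185),(443,142)):print(on("top",u,v,.06)[:2])
E
```

```text
caddy top FL FR HR HL [[0.4875, 0.2152], [0.506, 0.1274], [0.5992, 0.1506], [0.5748, 0.2364]] [0.0896 0.0959 0.0892]
caddy side  nearF nearH farH farF [[0.4869, 0.2177], [0.5725, 0.2353], [0.5956, 0.1511], [0.5109, 0.1334]] [0.0874 0.0873 0.0865]
caddy lidtip [[0.6181, 0.2259], [0.6304, 0.1882]] [0.0396]
box top RL RR FR FL [[0.6487, -0.1438], [0.6364, -0.2701], [0.5218, -0.2574], [0.5372, -0.1301]] [0.1268 0.1153 0.1282]
box side near rear, near front,tab far [[0.6399, -0.1434], [0.5307, -0.1293]] [0.1101]
box tab [[0.5107, -0.1601], [0.5035, -0.2228]] [0.0631]
[ 0.5357 -0.5024  0.1   ]
[0.735  0.2779]
[ 0.7243 -0.0132]
[0.5247 0.0058]
[ 0.6749 -0.419 ]
```

```bash
python3 -m inch '[{"tz":-4,"az":0.05,"gripper":1},{"tz":-4,"az":0.05,"gripper":1},{"tz":-4,"az":0.046,"gripper":1}]'
python3 -m inch '[{"tx":2.44,"ty":-2.6,"gripper":1},{"tx":2.44,"ty":-2.6,"gripper":1},{"tx":2.44,"ty":-2.6,"gripper":1},{"tx":2.44,"ty":-2.6,"gripper":1},{"tx":2.44,"ty":-2.6,"gripper":1}]'
python3 -m inch '[{"tx":2.44,"ty":-2.6,"gripper":1},{"tx":2.44,"ty":-2.6,"gripper":1},{"tx":2.44,"ty":-2.6,"gripper":1},{"tx":2.44,"ty":-2.6,"gripper":1},{"tx":2.44,"ty":-2.6,"gripper":1}]'
python3 -c "
from plant import get_state as g
s=g();print(s['eef_pos'],s['tool_rot'],s['qpos'])"
```

```text
[ 0.25057767 -0.57223943  0.23077144] [ 9.78777805e-01  2.04923739e-01 -1.32560283e-04 -5.01825635e-04] [ 1.0878058   0.52197527 -0.03631463  1.59994815  0.02117081  1.02109103
 -0.1127815 ]validation failed for argument at $[0]...
validation failed for argument at $[0]...
validation failed for argument at $[0]...
```

```bash
python3 -m inch '[{"ax":0,"ay":0,"az":0.05,"tx":0,"ty":0,"tz":-4,"gripper":1},{"ax":0,"ay":0,"az":0.05,"tx":0,"ty":0,"tz":-4,"gripper":1},{"ax":0,"ay":0,"az":0.046,"tx":0,"ty":0,"tz":-4,"gripper":1}]'
```

```text
t: 0.35
eef_pos: [0.2504, -0.572, 0.3524]
tool_rot: [0.991, 0.132, -0.0, -0.001]
wrist_force: [-0.9, -0.0, -0.5]
opening: 0.606
grip_force: 0.0
```

```bash
python3 -m inch '[{"ax":0,"ay":0,"az":0,"tx":2.44,"ty":-2.6,"tz":0,"gripper":1},{"ax":0,"ay":0,"az":0,"tx":2.44,"ty":-2.6,"tz":0,"gripper":1},{"ax":0,"ay":0,"az":0,"tx":2.44,"ty":-2.6,"tz":0,"gripper":1},{"ax":0,"ay":0,"az":0,"tx":2.44,"ty":-2.6,"tz":0,"gripper":1},{"ax":0,"ay":0,"az":0,"tx":2.44,"ty":-2.6,"tz":0,"gripper":1}]'
python3 -m inch '[{"ax":0,"ay":0,"az":0,"tx":2.44,"ty":-2.6,"tz":0,"gripper":1},{"ax":0,"ay":0,"az":0,"tx":2.44,"ty":-2.6,"tz":0,"gripper":1},{"ax":0,"ay":0,"az":0,"tx":2.44,"ty":-2.6,"tz":0,"gripper":1},{"ax":0,"ay":0,"az":0,"tx":2.44,"ty":-2.6,"tz":0,"gripper":1},{"ax":0,"ay":0,"az":0,"tx":2.44,"ty":-2.6,"tz":0,"gripper":1}]'
python3 -m inch '[{"ax":0,"ay":0,"az":0,"tx":2.44,"ty":-2.6,"tz":0,"gripper":1},{"ax":0,"ay":0,"az":0,"tx":2.44,"ty":-2.6,"tz":0,"gripper":1},{"ax":0,"ay":0,"az":0,"tx":2.44,"ty":-2.6,"tz":0,"gripper":1},{"ax":0,"ay":0,"az":0,"tx":2.44,"ty":-2.6,"tz":0,"gripper":1},{"ax":0,"ay":0,"az":0,"tx":2.44,"ty":-2.6,"tz":0,"gripper":1}]'
python3 -m inch '[{"ax":0,"ay":0,"az":0,"tx":2.44,"ty":-2.6,"tz":0,"gripper":1},{"ax":0,"ay":0,"az":0,"tx":2.44,"ty":-2.6,"tz":0,"gripper":1},{"ax":0,"ay":0,"az":0,"tx":2.44,"ty":-2.6,"tz":0,"gripper":1},{"ax":0,"ay":0,"az":0,"tx":2.44,"ty":-2.6,"tz":0,"gripper":1},{"ax":0,"ay":0,"az":0,"tx":2.44,"ty":-2.6,"tz":0,"gripper":1}]'
python3 -m inch '[{"ax":0,"ay":0,"az":0,"tx":2.44,"ty":-2.6,"tz":0,"gripper":1},{"ax":0,"ay":0,"az":0,"tx":2.44,"ty":-2.6,"tz":0,"gripper":1},{"ax":0,"ay":0,"az":0,"tx":2.44,"ty":-2.6,"tz":0,"gripper":1},{"ax":0,"ay":0,"az":0,"tx":2.44,"ty":-2.6,"tz":0,"gripper":1},{"ax":0,"ay":0,"az":0,"tx":2.44,"ty":-2.6,"tz":0,"gripper":1}]'
python3 -c "
from plant import get_state as g
s=g();print(s['eef_pos'],s['tool_rot'],s['qpos'])"
```

```text
t: 0.77
eef_pos: [0.3345, -0.4132, 0.3511]
tool_rot: [0.991, 0.133, -0.0, -0.0]
wrist_force: [-0.1, -1.3, 0.6]
opening: 0.002
grip_force: 0.0
t: 1.18
eef_pos: [0.4179, -0.2557, 0.3513]
tool_rot: [0.991, 0.133, -0.0, 0.0]
wrist_force: [0.5, -0.8, 0.1]
opening: -0.005
grip_force: 0.0
t: 1.6
eef_pos: [0.5013, -0.0982, 0.3512]
tool_rot: [0.991, 0.133, -0.0, 0.0]
wrist_force: [0.4, -0.9, 0.1]
opening: -0.003
grip_force: 0.0
t: 2.02
eef_pos: [0.5848, 0.0593, 0.3511]
tool_rot: [0.991, 0.133, -0.0, 0.0]
wrist_force: [-0.2, 0.3, 0.6]
opening: -0.007
grip_force: 0.0
t: 2.43
eef_pos: [0.6683, 0.2168, 0.3509]
tool_rot: [0.991, 0.133, -0.0, 0.0]
wrist_force: [-0.3, -0.4, 0.8]
opening: 0.002
grip_force: 0.0
[0.66825695 0.21676895 0.35085975] [ 9.91133264e-01  1.32871114e-01 -3.09114858e-04  1.55008617e-04] [-0.1961344   0.59390252 -0.36480096  1.18630839  0.2041849   1.39684908
 -1.84288775]
```

```bash
python3 -m inch '[{"ax":0,"ay":0,"az":0,"tx":0,"ty":0,"tz":3.5,"gripper":1},{"ax":0,"ay":0,"az":0,"tx":0,"ty":0,"tz":3.5,"gripper":1},{"ax":0,"ay":0,"az":0,"tx":0,"ty":0,"tz":3.5,"gripper":1},{"ax":0,"ay":0,"az":0,"tx":0,"ty":0,"tz":3.5,"gripper":1},{"ax":0,"ay":0,"az":0,"tx":-1.5,"ty":0,"tz":0,"gripper":1}]'
python3 -m inch '[{"ax":0,"ay":0,"az":0,"tx":-1,"ty":0,"tz":0,"gripper":1},{"ax":0,"ay":0,"az":0,"tx":-1,"ty":0,"tz":0,"gripper":1},{"ax":0,"ay":0,"az":0,"tx":-0.7,"ty":0,"tz":0,"gripper":1},{"ax":0,"ay":0,"az":0,"tx":-0.7,"ty":0,"tz":0,"gripper":1},{"ax":0,"ay":0,"az":0,"tx":-0.7,"ty":0,"tz":0,"gripper":1}]'
python3 -m inch '[{"ax":0,"ay":0,"az":0,"tx":-0.7,"ty":0,"tz":0,"gripper":1},{"ax":0,"ay":0,"az":0,"tx":-0.7,"ty":0,"tz":0,"gripper":1},{"ax":0,"ay":0,"az":0,"tx":-0.7,"ty":0,"tz":0,"gripper":1},{"ax":0,"ay":0,"az":0,"tx":-0.7,"ty":0,"tz":0,"gripper":1},{"ax":0,"ay":0,"az":0,"tx":-0.7,"ty":0,"tz":0,"gripper":1}]'
python3 -m inch '[{"ax":0,"ay":0,"az":0,"tx":-0.7,"ty":0,"tz":0,"gripper":1},{"ax":0,"ay":0,"az":0,"tx":-0.7,"ty":0,"tz":0,"gripper":1},{"ax":0,"ay":0,"az":0,"tx":-0.7,"ty":0,"tz":0,"gripper":1},{"ax":0,"ay":0,"az":0,"tx":0,"ty":0,"tz":0,"gripper":1},{"ax":0,"ay":0,"az":0,"tx":0,"ty":0,"tz":0,"gripper":1}]'
python3 - <<'E'
from plant import *
import cv2,numpy as np
a=capture("side");b=capture("top")
np.save("a.npy",a)
cv2.imwrite("pics/c1.png",np.vstack([cv2.resize(a[130:300,180:440],None,fx=2,fy=2),cv2.resize(b[100:230,180:440],None,fx=2,fy=2)])[:600,:,::-1])
E
```

```text
t: 2.85
eef_pos: [0.6514, 0.2103, 0.2031]
tool_rot: [0.991, 0.133, -0.005, 0.001]
wrist_force: [-0.0, 0.5, -0.0]
opening: 0.002
grip_force: 0.0
t: 3.27
eef_pos: [0.6161, 0.201, 0.2143]
tool_rot: [0.991, 0.133, 0.004, -0.001]
wrist_force: [7.8, -2.7, 37.1]
opening: -0.0
grip_force: 2.2
t: 3.68
eef_pos: [0.5792, 0.1911, 0.2108]
tool_rot: [0.991, 0.133, -0.0, 0.0]
wrist_force: [0.3, 0.3, -0.3]
opening: 0.001
grip_force: 0.0
t: 4.1
eef_pos: [0.5597, 0.1857, 0.2115]
tool_rot: [0.991, 0.133, 0.0, -0.0]
wrist_force: [-0.0, -0.6, -0.2]
opening: -0.002
grip_force: 0.0
```

View pics/c1.png

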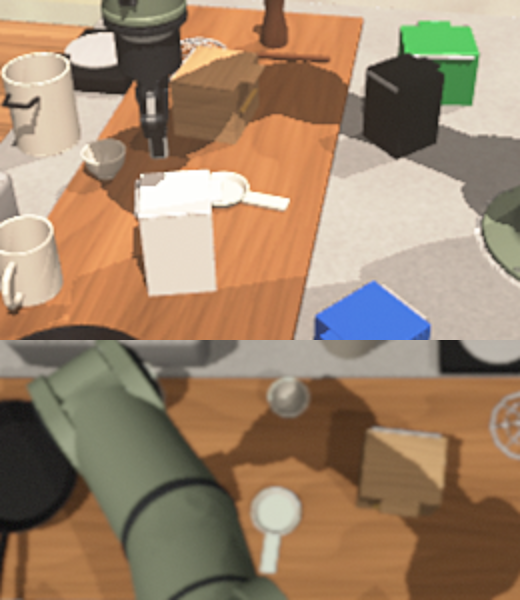

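```bash
python3 - <<'E'
from h import *
# black caddy top corners from initial top picture
import cv2
t=cv2.imread("pics/top0.png").astype(int)
m=((t.max(2)<45)).astype(np.uint8); m[:235]=0;m[290:]=0;m[:,:365]=0;m[:,415:]=0
n,l,st,c=cv2.connectedComponentsWithStats(m);i=1+st[1:,4].argmax()
ct=max(cv2.findContours((l==i).astype(np.uint8),0,1)[0],key=len)
for p in cv2.boxPoints(cv2.minAreaRect(ct)):print(on("top",*p,.13)[:2],on("top",*p,0)[:2])
print(proj("side",[.56,.186,.21]))
E
python3 -m inch '[{"ax":0,"ay":0,"az":0,"tx":0,"ty":0,"tz":-4,"gripper":1},{"ax":0,"ay":0,"az":0,"tx":0,"ty":0,"tz":-4,"gripper":1},{"ax":0,"ay":0,"az":0,"tx":0,"ty":0,"tz":-4,"gripper":1},{"ax":0,"ay":0,"az":0,"tx":0,"ty":0,"tz":-4,"gripper":1}]'
```

```text
[ 0.27253699 -0.1547078 ] [ 0.27068386 -0.16709381]
[ 0.33433358 -0.21744682] [ 0.33899286 -0.23644456]
[ 0.2598302  -0.29125911] [ 0.25663797 -0.31803554]
[ 0.19915663 -0.22868466] [ 0.18957033 -0.24886669]
(np.float64(258.3651570987131), np.float64(207.52728084301444))
t: 4.53
eef_pos: [0.5596, 0.1858, 0.3733]
tool_rot: [0.991, 0.133, -0.0, -0.0]
wrist_force: [1.4, 0.8, -0.7]
opening: 0.0
grip_force: 0.0
```

```bash
python3 -m inch '[{"ax":0,"ay":0,"az":0.0955,"tx":0,"ty":0,"tz":0,"gripper":1},{"ax":0,"ay":0,"az":0.0955,"tx":0,"ty":0,"tz":0,"gripper":1},{"ax":0,"ay":0,"az":0.0955,"tx":0,"ty":0,"tz":0,"gripper":1},{"ax":0,"ay":0,"az":0.0955,"tx":0,"ty":0,"tz":0,"gripper":1}]'
python3 -m inch '[{"ax":0,"ay":0,"az":0,"tx":-0.55,"ty":3.8,"tz":0,"gripper":1},{"ax":0,"ay":0,"az":0,"tx":-0.55,"ty":3.8,"tz":0,"gripper":1},{"ax":0,"ay":0,"az":0,"tx":-0.55,"ty":3.8,"tz":0,"gripper":1},{"ax":0,"ay":0,"az":0,"tx":-0.55,"ty":3.8,"tz":0,"gripper":1},{"ax":0,"ay":0,"az":0,"tx":-0.55,"ty":3.8,"tz":0,"gripper":1}]'
python3 -m inch '[{"ax":0,"ay":0,"az":0,"tx":-0.55,"ty":3.8,"tz":0,"gripper":1},{"ax":0,"ay":0,"az":0,"tx":-0.55,"ty":3.8,"tz":0,"gripper":1},{"ax":0,"ay":0,"az":0,"tx":-0.55,"ty":3.8,"tz":0,"gripper":1},{"ax":0,"ay":0,"az":0,"tx":-0.55,"ty":3.8,"tz":0,"gripper":1},{"ax":0,"ay":0,"az":0,"tx":-0.55,"ty":3.8,"tz":0,"gripper":1}]'
python3 -m inch '[{"ax":0,"ay":0.108,"az":0,"tx":0,"ty":0,"tz":0,"gripper":1},{"ax":0,"ay":0.108,"az":0,"tx":0,"ty":0,"tz":0,"gripper":1},{"ax":0,"ay":0.108,"az":0,"tx":0,"ty":0,"tz":0,"gripper":1},{"ax":0,"ay":0.108,"az":0,"tx":0,"ty":0,"tz":0,"gripper":1},{"ax":0,"ay":0.108,"az":0,"tx":0,"ty":0,"tz":0,"gripper":1}]'
python3 -m inch '[{"ax":0,"ay":0.11,"az":0,"tx":0,"ty":0,"tz":0,"gripper":1},{"ax":0,"ay":0,"az":0,"tx":0,"ty":0,"tz":0,"gripper":1}]'
python3 - <<'E'
from plant import *
import cv2,numpy as np
from scipy.spatial.transform import Rotation as R
s=get_state();print(s['eef_pos'],R.from_quat(s['tool_rot']).as_matrix().round(3),s['qpos'].round(3))
a=capture("side");b=capture("top")
cv2.imwrite("pics/c2.png",np.vstack([cv2.resize(a[110:300,180:440],None,fx=2,fy=2),cv2.resize(b[120:230,180:440],None,fx=2,fy=2)])[:600,:,::-1])
E
```

```text
t: 4.87
eef_pos: [0.56, 0.1858, 0.3714]
tool_rot: [0.998, -0.06, 0.0, -0.0]
wrist_force: [-0.2, 0.8, -0.3]
opening: 0.003
grip_force: 0.0
t: 5.28
eef_pos: [0.5101, -0.0014, 0.3714]
tool_rot: [0.998, -0.057, 0.0, -0.0]
wrist_force: [1.0, -0.1, -0.1]
opening: -0.002
grip_force: 0.0
t: 5.7
eef_pos: [0.4608, -0.1872, 0.3715]
tool_rot: [0.998, -0.058, 0.0, 0.0]
wrist_force: [1.1, -0.4, 0.7]
opening: 0.003
grip_force: 0.0
t: 6.12
eef_pos: [0.4614, -0.186, 0.3722]
tool_rot: [0.961, -0.056, 0.269, 0.017]
wrist_force: [2.1, 1.0, 0.5]
opening: 0.001
grip_force: 0.0
t: 6.28
eef_pos: [0.4588, -0.1859, 0.37]
tool_rot: [0.945, -0.056, 0.321, 0.019]
wrist_force: [0.6, -1.2, 0.9]
opening: -0.001
grip_force: 0.0
[ 0.45876227 -0.18587077  0.36995796] [[ 0.788 -0.118  0.605]
 [-0.093 -0.993 -0.072]
 [ 0.609  0.    -0.793]] [ 0.437 -0.109 -0.066  2.222 -0.4    0.418 -1.004]
```

View pics/c2.png

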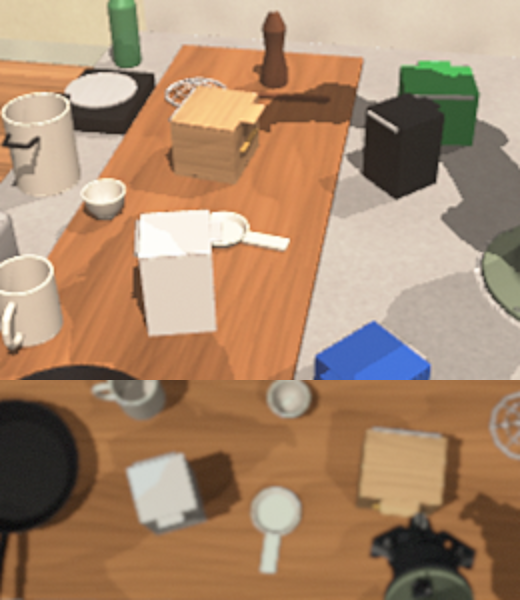

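The caddy lid is shut, at (172,235) in the crop. The caddy, box and everything else appear to be where they were, and the gripper is in front of and above the recipe tab. Next I lower it.

```bash
python3 -m inch '[{"ax":0,"ay":0,"az":0,"tx":-2.13,"ty":0,"tz":2.78,"gripper":1},{"ax":0,"ay":0,"az":0,"tx":-2.13,"ty":0,"tz":2.78,"gripper":1},{"ax":0,"ay":0,"az":0,"tx":-2.13,"ty":0,"tz":2.78,"gripper":1},{"ax":0,"ay":0,"az":0,"tx":-2.13,"ty":0,"tz":2.78,"gripper":1}]'
python3 -m inch '[{"ax":0,"ay":0,"az":0,"tx":-2.13,"ty":0,"tz":2.78,"gripper":1},{"ax":0,"ay":0,"az":0,"tx":-2.13,"ty":0,"tz":2.78,"gripper":1},{"ax":0,"ay":0,"az":0,"tx":-2.13,"ty":0,"tz":2.78,"gripper":1},{"ax":0,"ay":0,"az":0,"tx":-2.13,"ty":0,"tz":2.78,"gripper":1},{"ax":0,"ay":0,"az":0,"tx":0,"ty":0,"tz":0,"gripper":1}]'
cat > st.py <<'E'
from plant import *
import cv2,numpy as np,sys
from scipy.spatial.transform import Rotation as R
s=get_state();M=R.from_quat(s['tool_rot']).as_matrix()
d=s['eef_pos']-[.640,-.207,.120];xp=np.array([.9934,-.1148,0]);yp=np.array([.1148,.9934,0])
print("box frame from hinge mm",(1000*np.array([d@xp,d@yp,d[2]])).round(1),"z",M[:,2].round(3),"x",M[:,0].round(3),"q",s['qpos'].round(2),"F",s['wrist_force'].round(1))
if len(sys.argv)>1:
    a=capture("side");b=capture("top")
    cv2.imwrite(sys.argv[1],np.hstack([cv2.resize(a[120:240,240:370],None,fx=3,fy=3),cv2.resize(b[120:240,330:460],None,fx=3,fy=3)])[:,:,::-1])
E
python3 st.py pics/d1.png
```

```text
t: 6.72
eef_pos: [0.4665, -0.1799, 0.2799]
tool_rot: [0.945, -0.05, 0.322, 0.01]
wrist_force: [0.7, 0.8, 1.3]
opening: 0.001
grip_force: 0.0
t: 7.13
eef_pos: [0.4661, -0.1962, 0.2119]
tool_rot: [0.957, -0.045, 0.286, -0.01]
wrist_force: [-0.7, 0.7, -0.6]
opening: -0.001
grip_force: 0.0
box frame from hinge mm [-174.    -9.2   91.9] z [ 0.548 -0.006 -0.836] x [ 0.832 -0.092  0.546] q [ 0.67  0.22 -0.28  2.34 -1.26  0.16 -0.04] F [-0.7  0.7 -0.6]
```

View pics/d1.png

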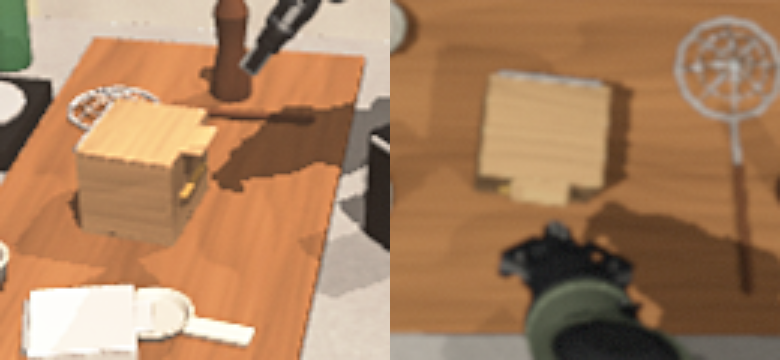

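The arm is on its q5/q6 limits, so the forward tilt stops there. I'll identify the kinematics from the logged states so I can choose a reachable tilt.

```bash
cat > kin.py <<'E'
import numpy as np
from scipy.spatial.transform import Rotation as R
from scipy.optimize import least_squares
LO=np.array([-2.91,-.3,-1.5,.17,-1.26,.16,-2.52]);HI=np.array([2.91,2.13,1.42,2.43,4.41,1.93,2.52])
S=[-1,1,-1,1,-1,1,-1];OFF=0.
def chain(q,s=S,off=0.):
    r=R.identity();out=[]
    for i,(a,b) in enumerate(zip("zyzyzyz",s)):
        r=r*R.from_euler(a,b*q[i]+(off if i==6 else 0));out.append(r)
    return out
E
cat > fit.py <<'E'
from kin import *
from plant import get_state
import itertools
s=get_state()
D=[([1.0878058,.52197527,-.03631463,1.59994815,.02117081,1.02109103,-.1127815],[.25057767,-.57223943,.23077144],[.978777805,.204923739,-.00013256,-.000501826]),
([-.1961344,.59390252,-.36480096,1.18630839,.2041849,1.39684908,-1.84288775],[.66825695,.21676895,.35085975],[.991133264,.132871114,-.000309,.000155]),
(s['qpos'],s['eef_pos'],s['tool_rot'])]
best=None
for sg in itertools.product([1,-1],repeat=4):
    S_=[sg[0],1,sg[1],1,sg[2],1,sg[3]]
    ex=[chain(q,S_)[-1].inv()*R.from_quat(o) for q,p,o in D]
    offs=[e.as_rotvec() for e in ex]
    er=max((ex[0].inv()*e).magnitude() for e in ex)
    if best is None or er<best[0]:best=(er,S_,offs)
print(best)
S_=best[1];A=[];b=[]
for q,p,o in D:
    c=chain(q,S_);z=[0,0,1];x=[1,0,0]
    A.append(np.array([[0,0,1],c[1].apply(z),c[3].apply(z),c[5].apply(z),c[1].apply(x),c[3].apply(x),c[5].apply(x)]).T);b.append(p)
A=np.vstack(A);b=np.hstack(b)
for k in(4,7):
    L,r,_,_=np.linalg.lstsq(A[:,:k],b,rcond=None);print(L,np.abs(A[:,:k]@L-b).max())
E
python3 fit.py
```

```text
(2.2099786995468843e-07, [-1, 1, -1, 1, -1, 1, -1], [array([9.69892421e-10, 2.29940747e-09, 1.57079632e+00]), array([-1.87023718e-07,  1.60114176e-07,  1.57079632e+00]), array([-1.84972160e-16, -3.93065840e-16,  1.57079633e+00])])
[0.15866831 0.63371479 0.37045939 0.28560654] 0.05441907034834004
[ 1.12774354 -0.86106929  0.64792065 -1.07767713  1.34799275  0.27518596
  0.51504075] 0.04465306183800993
```

```bash
cat > fit2.py <<'E'
from kin import *
from plant import get_state
import itertools
s=get_state()
D=[([1.0878058,.52197527,-.03631463,1.59994815,.02117081,1.02109103,-.1127815],[.25057767,-.57223943,.23077144]),
([-.1961344,.59390252,-.36480096,1.18630839,.2041849,1.39684908,-1.84288775],[.66825695,.21676895,.35085975]),
([.437,-.109,-.066,2.222,-.4,.418,-1.004],[.45876,-.18587,.36996]),
(s['qpos'],s['eef_pos'])]
nm=["Z","z1","z3","z5"]+["x0","x1","x2","x3","x4","x5","y1","y3","y5"]
A=[]
for q,p in D:
    c=chain(q);z=[0,0,1];x=[1,0,0];y=[0,1,0]
    A.append(np.array([[0,0,1],c[1].apply(z),c[3].apply(z),c[5].apply(z)]+[c[i].apply(x) for i in range(6)]+[c[i].apply(y) for i in(1,3,5)]).T)
A=np.vstack(A);b=np.hstack([p for q,p in D]);res=[]
for k in(0,1,2,3):
    for e in itertools.combinations(range(4,13),k):
        i=[0,1,2,3,*e];L=np.linalg.lstsq(A[:,i],b,rcond=None)[0];res.append((np.abs(A[:,i]@L-b).max(),[nm[j] for j in i],L.round(4)))
    res.sort(key=lambda r:r[0])
    for r in res[:3]:print(r)
E
python3 fit2.py
```

```text
(np.float64(0.060179207980577826), ['Z', 'z1', 'z3', 'z5'], array([0.2629, 0.5578, 0.4129, 0.3002]))
(np.float64(0.002976338195750605), ['Z', 'z1', 'z3', 'z5', 'y3'], array([ 0.3247,  0.5211,  0.4214,  0.322 , -0.0586]))
(np.float64(0.004881082798844694), ['Z', 'z1', 'z3', 'z5', 'y1'], array([ 0.3125,  0.5446,  0.4198,  0.3376, -0.0592]))
(np.float64(0.05235629141433343), ['Z', 'z1', 'z3', 'z5', 'y5'], array([ 0.328 ,  0.5716,  0.3971,  0.3808, -0.0581]))
(np.float64(0.00018834669229483847), ['Z', 'z1', 'z3', 'z5', 'y1', 'y3'], array([ 0.3204,  0.5296,  0.4209,  0.3279, -0.0219, -0.0372]))
(np.float64(0.002569101865058876), ['Z', 'z1', 'z3', 'z5', 'y3', 'y5'], array([ 0.3255,  0.5229,  0.4205,  0.3248, -0.0567, -0.0025]))
(np.float64(0.0028768846389612968), ['Z', 'z1', 'z3', 'z5', 'x3', 'y3'], array([ 0.323 ,  0.5209,  0.421 ,  0.3213, -0.0012, -0.0585]))
(np.float64(0.0001224009395815462), ['Z', 'z1', 'z3', 'z5', 'y1', 'y3', 'y5'], array([ 3.206e-01,  5.297e-01,  4.207e-01,  3.281e-01, -2.150e-02,
       -3.730e-02, -4.000e-04]))
(np.float64(0.00013430547609977195), ['Z', 'z1', 'z3', 'z5', 'x0', 'y1', 'y3'], array([ 3.206e-01,  5.300e-01,  4.212e-01,  3.283e-01, -5.000e-04,
       -2.190e-02, -3.730e-02]))
(np.float64(0.0001418409691282263), ['Z', 'z1', 'z3', 'z5', 'x4', 'y1', 'y3'], array([ 3.207e-01,  5.294e-01,  4.211e-01,  3.277e-01,  2.000e-04,
       -2.180e-02, -3.730e-02]))
```

```bash
cat >> kin.py <<'E'
def fk(q):
    c=chain(q);z=np.array([0,0,1.]);y=np.array([0,1.,0])
    p=.3204*z+.5296*c[1].apply(z)+.4209*c[3].apply(z)+.3279*c[5].apply(z)-.0219*c[1].apply(y)-.0372*c[3].apply(y)
    return p,c[6]*R.from_euler("z",np.pi/2)
H=np.array([.640,-.207,.120]);B=R.from_euler("z",-.115)
def ik(p,o,q0,reg=.02):
    f=lambda q:np.hstack([(fk(q)[0]-p)*10,(fk(q)[1]*o.inv()).as_rotvec()*3,reg*(q-q0)])
    r=least_squares(f,np.clip(q0,LO+.01,HI-.01),bounds=(LO,HI));q=r.x
    return q,np.linalg.norm(fk(q)[0]-p),(fk(q)[1]*o.inv()).magnitude()
def ori(a,t,roll): # tool z: azimuth a (box frame, 0=forward), tilt t from down; roll about tool z
    return B*R.from_euler("z",a)*R.from_euler("y",-t)*R.from_euler("x",np.pi)*R.from_euler("z",roll)
E
cat > plan.py <<'E'
from kin import *
from plant import get_state
q=np.array(get_state()['qpos']);p,o=fk(q);print(p-get_state()['eef_pos'],ori(0,.65,0).as_matrix()[:,2])
for a in(-1.57,-1.2,-.8,-.4,0,.4,.8,1.2,1.57):
  for t in(.7,1.0,1.3):
    best=None
    for roll in(-2.4,-1.6,-.8,0,.8,1.6,2.4,3.1):
      for q5 in(0,1.5,3.1):
        q0=q.copy();q0[4]=q5;q0[5]=.6;q0[2]=0;q0[6]=0
        pa=H+B.apply([-.122,0,-.03]);pb=H+B.apply([.0,0,.115]);O=ori(a,t,roll)
        qa,e1,e2=ik(pa,O,q0)
        if e1>.003 or e2>.03: continue
        qb,f1,f2=ik(pb,O,qa)
        if f1>.003 or f2>.03: continue
        m=min((np.r_[qa,qb]-np.r_[LO,LO]).min(),(np.r_[HI,HI]-np.r_[qa,qb]).min())
        if best is None or m>best[0]:best=(m,roll,qa.round(2),qb.round(2))
    print(a,t,best)
E
python3 plan.py
```

```text
[ 1.20900111e-04 -2.27252074e-04 -2.62437381e-06] [ 0.60118902 -0.06944314 -0.7960838 ]
-1.57 0.7 (np.float64(0.496341688690771), 3.1, array([ 0.18,  0.76, -0.44,  1.93,  1.1 ,  1.16, -1.08]), array([ 0.2 ,  0.7 , -0.47,  1.54,  0.97,  1.4 , -0.68]))
-1.57 1.0 (np.float64(0.521169132263106), 0.8, array([-0.2 ,  0.87, -0.07,  1.91,  1.06,  1.2 ,  1.12]), array([-0.15,  0.77, -0.06,  1.56,  0.99,  1.41,  1.54]))
-1.57 1.3 (np.float64(0.5730129396821821), 3.1, array([-0.63,  1.14,  0.45,  1.86,  0.83,  1.09, -1.11]), array([-0.55,  0.98,  0.51,  1.57,  0.84,  1.28, -0.74]))
-1.2 0.7 (np.float64(0.2980312943245753), 0.8, array([ 0.19,  0.69, -0.44,  2.13,  1.39,  1.  ,  1.24]), array([ 0.26,  0.59, -0.52,  1.75,  1.13,  1.16,  1.77]))
-1.2 1.0 (np.float64(0.27565308481104367), -2.4, array([-0.01,  0.83, -0.36,  2.15,  1.51,  1.27, -2.12]), array([ 0.06,  0.66, -0.38,  1.84,  1.36,  1.3 , -1.6 ]))
-1.2 1.3 (np.float64(0.3144864718987317), 3.1, array([-0.16,  1.03, -0.28,  2.12,  1.52,  1.54, -1.52]), array([-0.09,  0.79, -0.26,  1.87,  1.51,  1.51, -1.04]))
-0.8 0.7 (np.float64(0.12093896
[... 2095 characters left out ...]
.09,  0.89, -0.76,  1.51, -0.51,  1.02, -1.26]))
1.2 1.3 (np.float64(0.6283296597462513), 1.6, array([ 1.34,  1.23, -0.81,  1.72, -0.55,  0.96, -0.84]), array([ 1.19,  1.08, -0.87,  1.5 , -0.63,  1.08, -1.1 ]))
1.57 0.7 (np.float64(0.6249063325125064), 0.8, array([ 1.06,  0.94, -0.74,  1.66, -0.08,  0.97, -0.38]), array([ 0.91,  0.89, -0.76,  1.27, -0.13,  1.31, -0.55]))
1.57 1.0 (np.float64(0.5223427043338111), 0.8, array([ 1.16,  1.12, -0.81,  1.55, -0.19,  1.15, -0.26]), array([ 0.99,  1.05, -0.84,  1.2 , -0.26,  1.41, -0.47]))
1.57 1.3 (np.float64(0.42054876853879763), 0.8, array([ 1.2 ,  1.31, -0.85,  1.43, -0.28,  1.33, -0.19]), array([ 1.04,  1.21, -0.91,  1.14, -0.38,  1.51, -0.42]))
```

```bash
cat > plan2.py <<'E'
from kin import *
from plant import get_state
q00=np.array(get_state()['qpos'])
np.set_printoptions(precision=2,suppress=True)
for a in(-1.57,-1.3):
 for roll in(0,1.57,3.14,-1.57):
  t=.8;q=q00.copy();ok=True;log=[]
  W=[([-.174,.0,.2],0),([-.17,.1,.2],0)]+[([-.17,.1,.2],t*k/8) for k in range(1,9)]+[([-.15,.08,.05],t),([-.131,.07,-.045],t),([-.131,.01,-.045],t)]
  W+=[([-.1165*np.cos(s)-.0145,.01,.1165*np.sin(s)-.035],t) for s in np.linspace(0,1.75,8)]
  mx=0
  for i,(p,tt) in enumerate(W):
    qn,e1,e2=ik(H+B.apply(p),ori(a,tt,roll),q,.005)
    mx=max(mx,np.abs(qn-q).max() if i>2 else 0)
    if e1>.003 or e2>.02:ok=False;break
    q=qn;log.append(q.copy())
  L=np.array(log)
  print(a,roll,ok,i,"maxstep",round(mx,2),"margin",min((L-LO).min(),(HI-L).min()).round(2) if len(L) else None)
  if ok:
    for k in(0,1,9,12,-1):print("   ",L[k])
E
python3 plan2.py; python3 -c "
from kin import *
print(ori(-1.57,.8,3.14).as_matrix().round(2),(B.inv()*ori(-1.57,.8,3.14)).as_matrix().round(3))"
```

```text
-1.57 0 False 2 maxstep 0 margin 0.0
-1.57 1.57 True 20 maxstep 0.23 margin 0.42
    [ 0.56  0.25 -0.36  1.78  0.1   1.12  1.62]
    [ 0.41  0.24 -0.42  1.81  0.11  1.12  1.41]
    [-0.1   0.4  -0.38  1.85  0.78  1.51  0.67]
    [-0.01  0.8  -0.26  1.95  1.08  1.14  0.37]
    [ 0.03  0.76 -0.27  1.55  0.97  1.36  0.79]
-1.57 3.14 True 20 maxstep 0.24 margin 0.47
    [ 0.38  0.24 -0.15  1.79  0.04  1.11  0.11]
    [ 0.24  0.22 -0.21  1.82  0.05  1.11 -0.11]
    [-0.24  0.39 -0.19  1.86  0.73  1.46 -0.85]
    [-0.14  0.79 -0.09  1.96  1.01  1.03 -1.15]
    [-0.08  0.75 -0.1   1.55  0.88  1.28 -0.73]
-1.57 -1.57 True 20 maxstep 0.31 margin 0.0
    [ 0.2   0.23  0.07  1.8  -0.02  1.11 -1.4 ]
    [ 0.05  0.21  0.01  1.83 -0.    1.1  -1.62]
    [-0.41  0.38  0.02  1.86  0.69  1.4  -2.37]
    [-0.47  0.84  0.37  1.97  0.73  0.77 -2.5 ]
    [-0.35  0.78  0.35  1.57  0.62  1.09 -2.13]
-1.3 0 False 4 maxstep 0.12 margin 0.0
-1.3 1.57 False 0 maxstep 0 margin None
-1.3 3.14 True 20 maxstep 0.29 margin 0.31
    [ 0.41  0.24 -0.18  1.79  0.05  1.11  0.37]
    [ 0.27  0.22 -0.25  1.82  0.06  1.11  0.16]
    [-0.22  0.3  -0.27  2.    0.86  1.32 -0.76]
    [-0.12  0.75 -0.15  2.12  1.29  0.95 -1.23]
    [-0.04  0.66 -0.16  1.73  1.07  1.11 -0.7 ]
-1.3 -1.57 True 20 maxstep 0.34 margin 0.0
    [ 0.23  0.23  0.03  1.8  -0.01  1.11 -1.14]
    [ 0.09  0.21 -0.03  1.83  0.01  1.1  -1.36]
    [-0.39  0.29 -0.06  2.01  0.82  1.27 -2.3 ]
    [-0.66  0.88  0.6   2.14  0.91  0.45 -2.52]
    [-0.48  0.72  0.49  1.76  0.7   0.8  -2.03]
[[ 0.08  0.99 -0.08]
 [ 0.69 -0.11 -0.71]
 [-0.72 -0.   -0.7 ]] [[-0.002  1.     0.001]
 [ 0.697  0.002 -0.717]
 [-0.717 -0.001 -0.697]]
```

```bash
cat > go.py <<'E'
# go.py x y z tilt yaw|: rotvec and shift (tool axes, cm) from the measured pose to box-frame target (mm)
from kin import *
from plant import get_state
import sys
x,y,z,a,t,r=map(float,sys.argv[1:7]);s=get_state();o=R.from_quat(s['tool_rot'])
p=H+B.apply([x/1e3,y/1e3,z/1e3])-s['eef_pos']
np.set_printoptions(precision=3,suppress=True)
print("rot",(o.inv()*ori(a,t,r)).as_rotvec(),"shift cm before turning",o.inv().apply(p)*100,"after",ori(a,t,r).inv().apply(p)*100)
print("now",B.inv().apply(s['eef_pos']-H)*1000,"F",s['wrist_force'],"q",s['qpos'])
E
python3 go.py -174 0 200 -1.57 0 -1.57
```

```text
rot [-0.051 -0.58   0.02 ] shift cm before turning [ 5.861 -1.323 -8.79 ] after [  0.042  -0.872 -10.612]
now [-174.418   -8.718   93.884] F [0.613 0.871 0.86 ] q [ 0.667  0.213 -0.277  2.342 -1.261  0.163 -0.04 ]
```

```bash
python3 -m inch '[{"ax":-0.01,"ay":-0.116,"az":0.004,"tx":0,"ty":0,"tz":-2,"gripper":1},{"ax":-0.01,"ay":-0.116,"az":0.004,"tx":0,"ty":0,"tz":-2,"gripper":1},{"ax":-0.01,"ay":-0.116,"az":0.004,"tx":0,"ty":0,"tz":-2,"gripper":1},{"ax":-0.01,"ay":-0.116,"az":0.004,"tx":0,"ty":0,"tz":-2,"gripper":1},{"ax":-0.01,"ay":-0.116,"az":0.004,"tx":0,"ty":0,"tz":-2,"gripper":1}]'
python3 -m inch '[{"ax":0,"ay":0,"az":-0.12,"tx":0,"ty":0,"tz":0,"gripper":1},{"ax":0,"ay":0,"az":-0.12,"tx":0,"ty":0,"tz":0,"gripper":1},{"ax":0,"ay":0,"az":-0.12,"tx":0,"ty":0,"tz":0,"gripper":1},{"ax":0,"ay":0,"az":-0.12,"tx":0,"ty":0,"tz":0,"gripper":1},{"ax":0,"ay":0,"az":-0.12,"tx":0,"ty":0,"tz":0,"gripper":1}]'
python3 -m inch '[{"ax":0,"ay":0,"az":-0.12,"tx":0,"ty":0,"tz":0,"gripper":1},{"ax":0,"ay":0,"az":-0.12,"tx":0,"ty":0,"tz":0,"gripper":1},{"ax":0,"ay":0,"az":-0.12,"tx":0,"ty":0,"tz":0,"gripper":1},{"ax":0,"ay":0,"az":-0.12,"tx":0,"ty":0,"tz":0,"gripper":1},{"ax":0,"ay":0,"az":-0.12,"tx":0,"ty":0,"tz":0,"gripper":1}]'
python3 go.py -170 100 200 -1.57 0 3.14
```

```text
t: 7.65
eef_pos: [0.4593, -0.1787, 0.2525]
tool_rot: [0.982, -0.033, 0.185, -0.029]
wrist_force: [1.4, 2.2, 0.5]
opening: -0.0
grip_force: 0.0
t: 8.07
eef_pos: [0.4607, -0.1781, 0.2527]
tool_rot: [0.946, 0.262, 0.187, 0.027]
wrist_force: [-0.2, 0.2, -0.2]
opening: 0.001
grip_force: 0.0
t: 8.48
eef_pos: [0.4606, -0.1782, 0.2527]
tool_rot: [0.827, 0.53, 0.171, 0.081]
wrist_force: [0.5, -0.4, 0.4]
opening: 0.001
grip_force: 0.0
rot [ 0.353 -0.148 -0.314] shift cm before turning [10.298  0.161 -5.02 ] after [ 9.199  1.169 -6.729]
now [-181.472    7.985  132.712] F [ 0.506 -0.35   0.381] q [ 0.331  0.149  0.039  2.173 -0.38   0.511  0.242]
```

```bash
python3 -m inch '[{"ax":0.0706,"ay":-0.0296,"az":-0.0628,"tx":1.95,"ty":0.15,"tz":-1.2,"gripper":1},{"ax":0.0706,"ay":-0.0296,"az":-0.0628,"tx":1.95,"ty":0.15,"tz":-1.2,"gripper":1},{"ax":0.0706,"ay":-0.0296,"az":-0.0628,"tx":1.95,"ty":0.15,"tz":-1.2,"gripper":1},{"ax":0.0706,"ay":-0.0296,"az":-0.0628,"tx":1.95,"ty":0.15,"tz":-1.2,"gripper":1},{"ax":0.0706,"ay":-0.0296,"az":-0.0628,"tx":1.95,"ty":0.15,"tz":-1.2,"gripper":1}]'
python3 -m inch '[{"ax":0,"ay":-0.114,"az":0,"tx":0,"ty":0,"tz":0,"gripper":1},{"ax":0,"ay":-0.114,"az":0,"tx":0,"ty":0,"tz":0,"gripper":1},{"ax":0,"ay":-0.114,"az":0,"tx":0,"ty":0,"tz":0,"gripper":1},{"ax":0,"ay":-0.114,"az":0,"tx":0,"ty":0,"tz":0,"gripper":1}]'
python3 -m inch '[{"ax":0,"ay":-0.114,"az":0,"tx":0,"ty":0,"tz":0,"gripper":1},{"ax":0,"ay":-0.114,"az":0,"tx":0,"ty":0,"tz":0,"gripper":1},{"ax":0,"ay":-0.114,"az":0,"tx":0,"ty":0,"tz":0,"gripper":1},{"ax":0,"ay":0,"az":0,"tx":0,"ty":0,"tz":0,"gripper":1}]'
python3 go.py -131 80 50 -1.57 0.8 3.14
```

```text
t: 8.9
eef_pos: [0.4821, -0.0905, 0.3248]
tool_rot: [0.747, 0.664, -0.001, -0.0]
wrist_force: [-0.1, -0.6, -0.8]
opening: 0.004
grip_force: 0.0
t: 9.23
eef_pos: [0.4829, -0.0906, 0.3244]
tool_rot: [0.728, 0.646, -0.169, 0.153]
wrist_force: [-0.5, -0.9, -0.7]
opening: 0.001
grip_force: 0.0
t: 9.57
eef_pos: [0.4825, -0.0877, 0.3214]
tool_rot: [0.686, 0.613, -0.292, 0.26]
wrist_force: [0.9, 1.2, -0.3]
opening: 0.0
grip_force: 0.0
rot [0.    0.004 0.001] shift cm before turning [ 9.47   3.935 11.98 ] after [ 9.427  3.928 12.016]
now [-170.144  100.444  201.385] F [ 0.921  1.162 -0.35 ] q [-0.401  0.383  0.011  1.863  0.689  1.406 -0.802]
```

```bash
python3 -m inch '[{"ax":0,"ay":0,"az":0,"tx":1.89,"ty":0.79,"tz":2.4,"gripper":1},{"ax":0,"ay":0,"az":0,"tx":1.89,"ty":0.79,"tz":2.4,"gripper":1},{"ax":0,"ay":0,"az":0,"tx":1.89,"ty":0.79,"tz":2.4,"gripper":1},{"ax":0,"ay":0,"az":0,"tx":1.89,"ty":0.79,"tz":2.4,"gripper":1},{"ax":0,"ay":0,"az":0,"tx":1.89,"ty":0.79,"tz":2.4,"gripper":1}]'
python3 -m inch '[{"ax":0,"ay":0,"az":0,"tx":2.27,"ty":0,"tz":2.2,"gripper":1},{"ax":0,"ay":0,"az":0,"tx":2.27,"ty":0,"tz":2.2,"gripper":1},{"ax":0,"ay":0,"az":0,"tx":2.27,"ty":0,"tz":2.2,"gripper":1},{"ax":0,"ay":0,"az":0,"tx":0,"ty":0,"tz":0,"gripper":1}]'
python3 go.py -131 10 -45 -1.57 0.8 3.14;python3 st.py pics/d2.png
```

```text
t: 9.98
eef_pos: [0.5195, -0.1153, 0.1704]
tool_rot: [0.69, 0.612, -0.289, 0.257]
wrist_force: [1.1, -0.2, 0.6]
opening: 0.001
grip_force: 0.0
t: 10.32
eef_pos: [0.5172, -0.1146, 0.0722]
tool_rot: [0.689, 0.613, -0.291, 0.256]
wrist_force: [-1.2, 0.5, -0.2]
opening: 0.003
grip_force: 0.0
rot [-0.007 -0.004 -0.001] shift cm before turning [-4.934  0.181  4.648] after [-4.917  0.144  4.668]
now [-132.577   77.736  -47.75 ] F [-1.237  0.522 -0.195] q [-0.352  0.812  0.046  1.913  0.827  1.006 -1.099]
box frame from hinge mm [-132.6   77.7  -47.8] z [-0.088 -0.709 -0.699] x [ 0.079  0.695 -0.715] q [-0.35  0.81  0.05  1.91  0.83  1.01 -1.1 ] F [-1.2  0.5 -0.2]
```

View pics/d2.png

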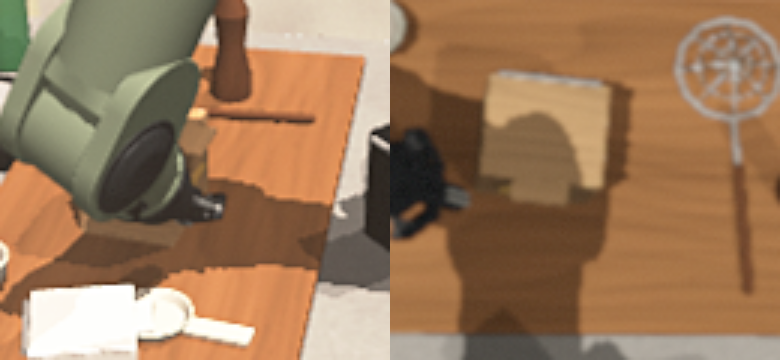

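The fingertips at (465,198) in the top crop are left of the tab and level with it. I slide them in under it.

```bash
python3 -m inch '[{"ax":0,"ay":0,"az":0,"tx":-1.23,"ty":0.03,"tz":1.17,"gripper":1},{"ax":0,"ay":0,"az":0,"tx":-1.23,"ty":0.03,"tz":1.17,"gripper":1},{"ax":0,"ay":0,"az":0,"tx":-1.23,"ty":0.03,"tz":1.17,"gripper":1},{"ax":0,"ay":0,"az":0,"tx":-1.23,"ty":0,"tz":1.17,"gripper":1},{"ax":0,"ay":0,"az":0,"tx":0,"ty":0,"tz":0,"gripper":1}]'
python3 - <<'E'
from kin import *
from plant import get_state
s=get_state();print(B.inv().apply(s['eef_pos']-H)*1000,s['wrist_force'])
p0=np.array([-.131,.01,-.045]);M=(B.inv()*ori(-1.57,.8,3.14)).inv()
prev=p0
for k in np.linspace(0,1.8,19):
    p=np.array([-.1165*np.cos(k)-.0145,.01,.1165*np.sin(k)-.035]);print(round(k,1),(M.apply(p-prev)*100).round(2),(p*1000).round(0));prev=p
E
```

```text
t: 10.83
eef_pos: [0.5101, -0.1868, 0.0803]
tool_rot: [0.691, 0.61, -0.291, 0.257]
wrist_force: [-0.5, -1.4, -0.1]
opening: -0.0
grip_force: 0.0
[-131.41045462    5.17387096  -39.68292143] [-0.45729684 -1.36579327 -0.09117773]
0.0 [-0.72 -0.   -0.7 ] [-131.   10.  -35.]
0.1 [-0.83  0.06 -0.81] [-130.   10.  -23.]
0.2 [-0.83  0.17 -0.8 ] [-129.   10.  -12.]
0.3 [-0.81  0.29 -0.79] [-126.   10.   -1.]
0.4 [-0.79  0.4  -0.76] [-122.   10.   10.]
0.5 [-0.75  0.51 -0.73] [-117.   10.   21.]
0.6 [-0.71  0.61 -0.69] [-111.   10.   31.]
0.7 [-0.67  0.7  -0.65] [-104.   10.   40.]
0.8 [-0.61  0.79 -0.59] [-96.  10.  49.]
0.9 [-0.55  0.87 -0.53] [-87.  10.  56.]
1.0 [-0.49  0.95 -0.47] [-77.  10.  63.]
1.1 [-0.42  1.01 -0.4 ] [-67.  10.  69.]
1.2 [-0.34  1.06 -0.33] [-57.  10.  74.]
1.3 [-0.27  1.1  -0.26] [-46.  10.  77.]
1.4 [-0.19  1.14 -0.18] [-34.  10.  80.]
1.5 [-0.1   1.16 -0.1 ] [-23.  10.  81.]
1.6 [-0.02  1.16 -0.02] [-11.  10.  81.]
1.7 [0.06 1.16 0.06] [ 1. 10. 81.]
1.8 [0.15 1.15 0.15] [12. 10. 78.]
```

```bash
python3 -m inch '[{"ax":0,"ay":0,"az":0,"tx":-0.35,"ty":0,"tz":-0.35,"gripper":1},{"ax":0,"ay":0,"az":0,"tx":-0.83,"ty":0.06,"tz":-0.81,"gripper":1},{"ax":0,"ay":0,"az":0,"tx":-0.83,"ty":0.17,"tz":-0.8,"gripper":1},{"ax":0,"ay":0,"az":0,"tx":-0.81,"ty":0.29,"tz":-0.79,"gripper":1},{"ax":0,"ay":0,"az":0,"tx":-0.79,"ty":0.4,"tz":-0.76,"gripper":1}]'
python3 st.py pics/d3.png
```

```text
t: 11.25
eef_pos: [0.5204, -0.1828, 0.1298]
tool_rot: [0.689, 0.613, -0.29, 0.256]
wrist_force: [-4.4, 3.1, 0.9]
opening: -0.002
grip_force: 2.5
box frame from hinge mm [-121.6   10.3    9.8] z [-0.086 -0.709 -0.7  ] x [ 0.081  0.696 -0.714] q [-0.26  0.7   0.08  1.93  0.86  1.01 -0.97] F [-4.4  3.1  0.9]
```

View pics/d3.png

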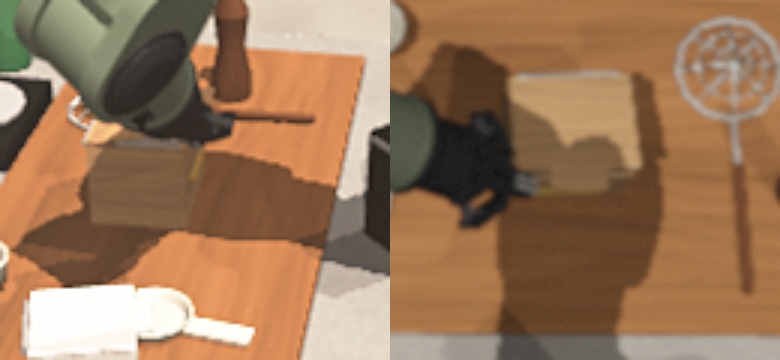

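```bash
python3 -m inch '[{"ax":0,"ay":0,"az":0,"tx":1,"ty":-0.6,"tz":-1,"gripper":1},{"ax":0,"ay":0,"az":0,"tx":1.74,"ty":0,"tz":-1.79,"gripper":1},{"ax":0,"ay":0,"az":0,"tx":1.74,"ty":0,"tz":-1.79,"gripper":1},{"ax":0,"ay":0,"az":0,"tx":1.74,"ty":0,"tz":-1.79,"gripper":1},{"ax":0,"ay":0,"az":0,"tx":1.74,"ty":0,"tz":-1.79,"gripper":1}]'
python3 -m inch '[{"ax":0,"ay":0,"az":0,"tx":0,"ty":0,"tz":-3,"gripper":1},{"ax":0,"ay":0,"az":0,"tx":0,"ty":0,"tz":-3,"gripper":1},{"ax":0,"ay":0,"az":0,"tx":0,"ty":0,"tz":-3,"gripper":1},{"ax":0,"ay":0,"az":0,"tx":0,"ty":0,"tz":-3,"gripper":1}]'
python3 st.py pics/d4.png
```

```text
t: 11.77
eef_pos: [0.5276, -0.0672, 0.1286]
tool_rot: [0.689, 0.613, -0.29, 0.256]
wrist_force: [-0.1, 0.3, 0.3]
opening: -0.0
grip_force: 0.0
t: 12.1
eef_pos: [0.5375, 0.0178, 0.2135]
tool_rot: [0.689, 0.613, -0.29, 0.256]
wrist_force: [-0.2, 0.2, -0.3]
opening: -0.005
grip_force: 0.0
box frame from hinge mm [-127.6  211.5   93.5] z [-0.086 -0.709 -0.7  ] x [ 0.08   0.695 -0.714] q [-0.5   0.65 -0.02  1.71  0.64  1.38 -0.96] F [-0.2  0.2 -0.3]
```

View pics/d4.png

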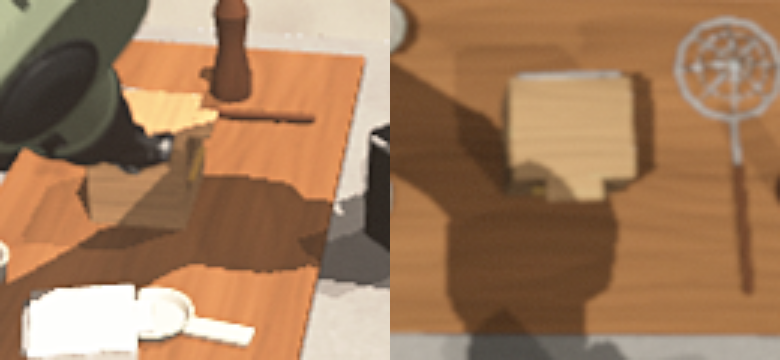

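The box has slid about 16 mm to the right and turned slightly. The gripper's knuckle must have hit its side. I'll remeasure it.

```bash
python3 - <<'E'
from h import *
def P(x,y,z): return on("top",330+(x-390)/3-.33,120+y/3-.33,z)[:2]
# initial corners from d1 picture (same crop) and now
for nm,c in(("d1",[(490,72),(610,82),(606,190),(480,180)]),("now",[(514,74),(634,72),(634,182),(510,178)])):
    Q=np.array([P(*p,.126) for p in c]);print(nm,Q.round(4).tolist(),Q.mean(0).round(4), np.linalg.norm(Q-np.roll(Q,-1,0),axis=1).round(3))
for p in((547,200),(603,201)):print("tab",P(*p,.124))
for p in((512,185),(568,203)):print("tab d1",P(*p,.124))
import cv2
# precise: mask wood in image: light yellow
for f in("d1","d4"):
    t=cv2.imread(f"pics/{f}.png");hsv=cv2.cvtColor(t,cv2.COLOR_BGR2HSV)[:, 390:]
    m=cv2.inRange(hsv,(12,60,125),(24,140,255));m=cv2.morphologyEx(m,cv2.MORPH_OPEN,np.ones((9,9)))
    ct=max(cv2.findContours(m,0,2)[0],key=cv2.contourArea);print(f,cv2.contourArea(ct),cv2.minAreaRect(ct))
E
```

```text
d1 [[0.6495, -0.1413], [0.6385, -0.2704], [0.5202, -0.2633], [0.5306, -0.1297]] [ 0.5847 -0.2012] [0.13  0.119 0.134 0.12 ]
now [[0.6473, -0.1672], [0.6497, -0.2964], [0.5289, -0.2932], [0.5329, -0.1616]] [ 0.5897 -0.2296] [0.129 0.121 0.132 0.115]
tab [ 0.50951843 -0.20085215]
tab [ 0.50863848 -0.26022065]
tab d1 [ 0.52564416 -0.16386187]
tab d1 [ 0.50635364 -0.22307728]
d1 14580.5 ((152.2692413330078, 141.84616088867188), (131.476806640625, 129.86434936523438), 7.125016689300537)
d4 14018.5 ((181.62191772460938, 138.28787231445312), (127.71939849853516, 130.57249450683594), 89.474365234375)
```

```bash
sed -i 's/^H=.*/H=np.array([.6435,-.2315,.120]);B=R.from_euler("z",0.0)/' kin.py
python3 -m inch '[{"ax":0,"ay":0,"az":-0.12,"tx":0,"ty":0,"tz":0,"gripper":1},{"ax":0,"ay":0,"az":-0.12,"tx":0,"ty":0,"tz":0,"gripper":1},{"ax":0,"ay":0,"az":-0.12,"tx":0,"ty":0,"tz":0,"gripper":1},{"ax":0,"ay":0,"az":-0.12,"tx":0,"ty":0,"tz":0,"gripper":1},{"ax":0,"ay":0,"az":-0.12,"tx":0,"ty":0,"tz":0,"gripper":1}]' | head -2
python3 -m inch '[{"ax":0,"ay":0,"az":-0.12,"tx":0,"ty":0,"tz":0,"gripper":1},{"ax":0,"ay":0,"az":-0.12,"tx":0,"ty":0,"tz":0,"gripper":1},{"ax":0,"ay":0,"az":-0.12,"tx":0,"ty":0,"tz":0,"gripper":1},{"ax":0,"ay":0,"az":-0.12,"tx":0,"ty":0,"tz":0,"gripper":1},{"ax":0,"ay":0,"az":-0.12,"tx":0,"ty":0,"tz":0,"gripper":1}]' | head -2
python3 go.py -127 90 30 -1.57 0.8 1.57
```

```text
t: 12.62
eef_pos: [0.5376, 0.0159, 0.2121]
t: 13.03
eef_pos: [0.5376, 0.0158, 0.2121]
rot [-0.012 -0.087 -0.446] shift cm before turning [-2.169 -6.302 15.684] after [ 2.128 -6.501 15.609]
now [-105.902  247.289   92.102] F [-0.734  0.128 -0.233] q [-0.336  0.659 -0.257  1.706  0.734  1.459  0.16 ]
```

```bash

python3 -m inch '[{"ax":-0.002,"ay":-0.017,"az":-0.089,"tx":0,"ty":-1.29,"tz":3.14,"gripper":1},{"ax":-0.002,"ay":-0.017,"az":-0.089,"tx":0,"ty":-1.29,"tz":3.14,"gripper":1},{"ax":-0.002,"ay":-0.017,"az":-0.089,"tx":0,"ty":-1.29,"tz":3.14,"gripper":1},{"ax":-0.002,"ay":-0.017,"az":-0.089,"tx":0,"ty":-1.29,"tz":3.14,"gripper":1},{"ax":-0.002,"ay":-0.017,"az":-0.089,"tx":0,"ty":-1.29,"tz":3.14,"gripper":1}]' | head -2
python3 go.py -127 80 -42 -1.57 0.8 1.57
python3 -c "
from kin import *
print((B.inv()*ori(-1.57,.8,1.57)).as_matrix().round(3))"
```

```text
t: 13.45
eef_pos: [0.5115, -0.1397, 0.1472]
rot [-0.001 -0.002 -0.002] shift cm before turning [-0.501  4.151  5.663] after [-0.5    4.144  5.669]
now [-131.979   91.789   27.222] F [ 2.325 -0.594  0.43 ] q [-0.116  0.647 -0.247  1.994  1.015  1.158  0.487]
[[-1.    -0.001  0.001]
 [-0.001  0.697 -0.717]
 [ 0.001 -0.717 -0.697]]
```

```bash

python3 -m inch '[{"ax":0,"ay":0,"az":0,"tx":-0.16,"ty":1.38,"tz":1.89,"gripper":1},{"ax":0,"ay":0,"az":0,"tx":-0.16,"ty":1.38,"tz":1.89,"gripper":1},{"ax":0,"ay":0,"az":0,"tx":-0.16,"ty":1.38,"tz":1.89,"gripper":1},{"ax":0,"ay":0,"az":0,"tx":0,"ty":0,"tz":0,"gripper":1},{"ax":0,"ay":0,"az":0,"tx":0,"ty":0,"tz":0,"gripper":1}]' | head -2
python3 go.py -127 22 -42 -1.57 0.8 1.57; python3 st.py pics/d5.png
```

```text
t: 13.87
eef_pos: [0.5167, -0.1508, 0.0784]
rot [-0.002 -0.004 -0.006] shift cm before turning [-0.014 -4.053  4.248] after [ 0.029 -4.062  4.239]
now [-126.79    80.711  -41.605] F [-0.271 -0.452  0.993] q [-0.116  0.778 -0.216  1.992  1.101  1.084  0.371]
box frame from hinge mm [-128.9   41.7  -41.6] z [-0.004 -0.719 -0.695] x [-1.     0.006 -0.001] q [-0.12  0.78 -0.22  1.99  1.1   1.08  0.37] F [-0.3 -0.5  1. ]
```

View pics/d5.png

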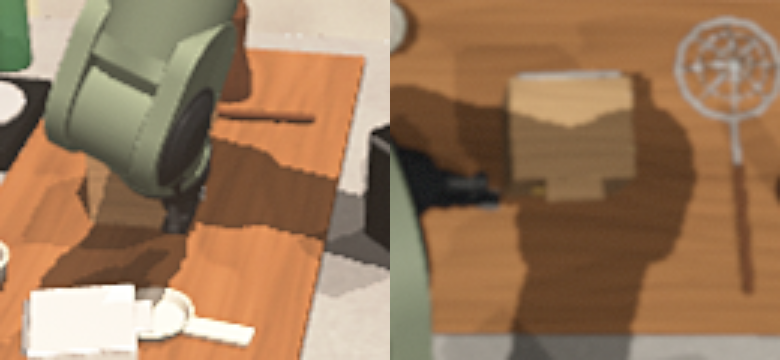

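Fingertips at (500,198) in the top crop, lined up left of the tab, whose left edge is at x≈547. Knuckles are now clear of the box. Entering.

```bash
cat > trk.py <<'E'
# displacement (px) of the recipe box hinge strip in the top view relative to the reference frame
from plant import capture
import cv2,numpy as np,os
g=cv2.cvtColor(capture("top"),cv2.COLOR_RGB2GRAY)
if not os.path.exists("ref.png"): cv2.imwrite("ref.png",g)
r=cv2.imread("ref.png",0);up=lambda i:cv2.resize(i,None,fx=4,fy=4,interpolation=cv2.INTER_CUBIC)
for nm,(v0,v1,u0,u1) in dict(strip=(139,149,366,412),right=(139,165,400,420)).items():
    T=up(r[v0:v1,u0:u1]);m=cv2.matchTemplate(up(g[v0-12:v1+12,u0-18:u1+18]),T,cv2.TM_CCOEFF_NORMED)
    _,c,_,l=cv2.minMaxLoc(m);print(nm,"du",l[0]/4-18,"dv",l[1]/4-12,"score",round(c,3))
E
python3 trk.py
python3 -m inch '[{"ax":0,"ay":0,"az":0,"tx":0,"ty":-1.01,"tz":1.06,"gripper":1},{"ax":0,"ay":0,"az":0,"tx":0,"ty":-1.01,"tz":1.06,"gripper":1}]' | head -5
python3 -m inch '[{"ax":0,"ay":0,"az":0,"tx":0,"ty":-1.01,"tz":1.06,"gripper":1},{"ax":0,"ay":0,"az":0,"tx":0,"ty":-1.01,"tz":1.06,"gripper":1},{"ax":0,"ay":0,"az":0,"tx":0,"ty":0,"tz":0,"gripper":1},{"ax":0,"ay":0,"az":0,"tx":0,"ty":0,"tz":0,"gripper":1}]' | head -5
python3 go.py -127 22 -42 -1.57 0.8 1.57; python3 trk.py
```

```text
strip du 0.0 dv 0.0 score 1.0
right du 0.0 dv 0.0 score 1.0
t: 14.18
eef_pos: [0.5179, -0.1804, 0.0795]
tool_rot: [0.003, 0.921, -0.39, 0.001]
wrist_force: [0.7, -0.4, -0.1]
opening: -0.001
t: 14.52
eef_pos: [0.5166, -0.2112, 0.0786]
tool_rot: [0.004, 0.921, -0.39, -0.0]
wrist_force: [0.1, 0.7, -0.3]
opening: 0.001
rot [-0.002 -0.004 -0.01 ] shift cm before turning [ 0.01   0.16  -0.083] after [ 0.008  0.16  -0.082]
now [-126.917   20.297  -41.427] F [ 0.079  0.75  -0.329] q [-0.033  0.77  -0.173  2.01   1.177  1.021  0.402]
strip du 0.0 dv 0.0 score 0.999
right du 0.5 dv 4.0 score 0.926
```

```bash

python3 -m inch '[{"ax":0,"ay":0,"az":0,"tx":0,"ty":-0.86,"tz":-0.84,"gripper":1},{"ax":0,"ay":0,"az":0,"tx":-0.06,"ty":-0.83,"tz":-0.81,"gripper":1},{"ax":0,"ay":0,"az":0,"tx":-0.17,"ty":-0.83,"tz":-0.8,"gripper":1},{"ax":0,"ay":0,"az":0,"tx":-0.29,"ty":-0.81,"tz":-0.79,"gripper":1}]'
python3 go.py -122 22 5 -1.57 0.8 1.57; python3 trk.py
```

```text
t: 14.9
eef_pos: [0.5223, -0.2091, 0.1264]
tool_rot: [0.003, 0.921, -0.39, 0.001]
wrist_force: [-0.7, 0.2, -0.3]
opening: 0.003
grip_force: 0.3
rot [-0.001 -0.002 -0.008] shift cm before turning [0.078 0.075 0.13 ] after [0.077 0.076 0.13 ]
now [-121.228   22.405    6.449] F [-0.679  0.248 -0.292] q [-0.024  0.684 -0.189  1.994  1.114  1.065  0.508]
strip du 1.0 dv 0.0 score 0.907
right du 2.5 dv 11.5 score 0.856
```

```bash

python3 -m inch '[{"ax":0,"ay":0,"az":0,"tx":-0.4,"ty":-0.79,"tz":-0.76,"gripper":1},{"ax":0,"ay":0,"az":0,"tx":-0.51,"ty":-0.75,"tz":-0.73,"gripper":1},{"ax":0,"ay":0,"az":0,"tx":-0.61,"ty":-0.71,"tz":-0.69,"gripper":1},{"ax":0,"ay":0,"az":0,"tx":-0.7,"ty":-0.67,"tz":-0.65,"gripper":1},{"ax":0,"ay":0,"az":0,"tx":-0.79,"ty":-0.61,"tz":-0.59,"gripper":1}]'
python3 go.py -92 22 54 -1.57 0.8 1.57; python3 - <<'E'
from plant import capture
import cv2,numpy as np
for n,(v0,v1,u0,u1,su,sv) in dict(top=(130,190,362,420,2,3),side=(140,200,255,325,3,3)).items():
    h=cv2.cvtColor(capture(n),cv2.COLOR_RGB2HSV);w=cv2.inRange(h,(12,50,120),(26,150,255));d=cv2.inRange(h,(0,0,0),(180,90,95))
    print(n)
    for v in range(v0,v1,sv):print(v,"".join("#" if w[v,u] else "o" if d[v,u] else "." for u in range(u0,u1,su)))
E
```

```text
t: 15.37
eef_pos: [0.5524, -0.2092, 0.1756]
tool_rot: [0.003, 0.921, -0.39, 0.001]
wrist_force: [-1.1, 1.1, -0.4]
opening: 0.001
grip_force: 0.4
rot [-0.001 -0.002 -0.008] shift cm before turning [0.093 0.095 0.129] after [0.092 0.095 0.129]
now [-91.08   22.263  55.583] F [-1.102  1.059 -0.359] q [-0.01   0.63  -0.2    1.902  1.046  1.134  0.654]
top
130 ###################.#########
133 .....################.#######
136 .........####################
139 ..........###################
142 ...........##.###############
145 ........###################.#
148 ..........###############...#
151 ...........###############...
154 oo...........#############...
157 ooo............############..
160 ooooooo..ooo......#########..
163 oooooooooooo.......#########.
166 oooooooooooo........##.......
169 oooooooooooo.........#o......
172 oo.oooooooooo.........o......
175 ###...oooooooooooooooo..#....
178 ###..##.####.############....
181 ####.........................
184 ####.##########..............
187 ################.............
side
140 .......oooooooo..#.....#
143 .......#ooooooo........#
146 ........##ooooo#.......#
149 o......###.oooo##......#
152 o....####.#ooo.###......
155 o...####.#.ooo####.#....
158 #.....##.#ooo...#.......
161 ....##...########..###..
164 ........#######.#....#..
167 ..#.#...########....#...
170 .#...###########.#......
173 ##....##########.#.....#
176 ..#...#......#.#.#....##
179 ...#.....#######......##
182 .###.########.##...#.##.
185 #.....######.####.......
188 .....###....#####..#....
191 .....######.#####.......
194 .........#######........
197 ...........#............
```

```bash

python3 -m inch '[{"ax":0,"ay":0,"az":0,"tx":-0.87,"ty":-0.55,"tz":-0.53,"gripper":1},{"ax":0,"ay":0,"az":0,"tx":-0.95,"ty":-0.49,"tz":-0.47,"gripper":1},{"ax":0,"ay":0,"az":0,"tx":-1.01,"ty":-0.42,"tz":-0.4,"gripper":1},{"ax":0,"ay":0,"az":0,"tx":-1.06,"ty":-0.34,"tz":-0.33,"gripper":1},{"ax":0,"ay":0,"az":0,"tx":-1.1,"ty":-0.27,"tz":-0.26,"gripper":1}]'
python3 -m inch '[{"ax":0,"ay":0,"az":0,"tx":-0.7,"ty":-0.12,"tz":-0.12,"gripper":1},{"ax":0,"ay":0,"az":0,"tx":-0.7,"ty":-0.1,"tz":-0.1,"gripper":1},{"ax":0,"ay":0,"az":0,"tx":-0.7,"ty":-0.06,"tz":-0.06,"gripper":1}]'
python3 go.py -22 22 86 -1.57 0.8 1.57; python3 - <<'E'
from plant import capture
import cv2,numpy as np
for n,(v0,v1,u0,u1,su,sv) in dict(top=(115,190,362,420,2,3),).items():
    h=cv2.cvtColor(capture(n),cv2.COLOR_RGB2HSV);w=cv2.inRange(h,(12,50,120),(26,150,255));d=cv2.inRange(h,(0,0,0),(180,90,95))
    print(n)
    for v in range(v0,v1,sv):print(v,"".join("#" if w[v,u] else "o" if d[v,u] else "." for u in range(u0,u1,su)))
E
```

```text
t: 15.88
eef_pos: [0.6018, -0.2099, 0.2033]
tool_rot: [0.003, 0.921, -0.39, 0.0]
wrist_force: [-0.7, -0.2, 0.6]
opening: -0.003
grip_force: 0.0
t: 16.13
eef_pos: [0.623, -0.21, 0.2069]
tool_rot: [0.003, 0.921, -0.39, 0.0]
wrist_force: [-0.1, -0.1, 0.2]
opening: 0.002
grip_force: 0.0
rot [-0.002 -0.003 -0.008] shift cm before turning [0.15  0.101 0.023] after [0.15  0.102 0.023]
now [-20.504  21.455  86.888] F [-0.088 -0.088  0.176] q [-0.002  0.672 -0.199  1.695  0.999  1.218  0.811]
top
115 ...................oooooooooo
118 oooooooooooo##...############
121 ............#################
124 o..............##############
127 ooo..............############
130 oooo..............##.########
133 oooooooo...oo.......#.##.####
136 ooooooo.....o################
139 ooooooooooooo.........######.
142 oooooooooooooo...............
145 ooooooooooooooo......###...#.
148 ...........oo.........###..##
151 ###.....................#..##
154 ###...ooooooooo..oo.........#
157 ###...................o......
160 ###...........#.......o......
163 ###.#.................o.#....
166 ###.##................o.#....
169 ###.##................o......
172 #.#.###...............o......
175 ######........oooooooo..#....
178 #########################....
181 ####.#..######...............
184 ################.............
187 ###############..............
```

```bash

python3 -m inch '[{"ax":0,"ay":0,"az":0,"tx":-0.6,"ty":0,"tz":0,"gripper":1},{"ax":0,"ay":0,"az":0,"tx":-0.6,"ty":0,"tz":0,"gripper":1},{"ax":0,"ay":0,"az":0,"tx":-0.6,"ty":0,"tz":0,"gripper":1},{"ax":0,"ay":0,"az":0,"tx":-0.6,"ty":0,"tz":0,"gripper":1},{"ax":0,"ay":0,"az":0,"tx":-0.6,"ty":0,"tz":0,"gripper":1}]'
python3 -m inch '[{"ax":0,"ay":0,"az":0,"tx":-0.3,"ty":0,"tz":0,"gripper":1},{"ax":0,"ay":0,"az":0,"tx":0,"ty":0,"tz":0,"gripper":1},{"ax":0,"ay":0,"az":0,"tx":0,"ty":0,"tz":0,"gripper":1}]'
python3 go.py -100 22 120 -1.57 0.8 1.57
```

```text
t: 16.6
eef_pos: [0.6532, -0.2105, 0.2067]
tool_rot: [0.003, 0.921, -0.39, 0.0]
wrist_force: [0.1, 0.9, 0.6]
opening: -0.004
grip_force: 0.0
t: 16.85
eef_pos: [0.6557, -0.2106, 0.2068]
tool_rot: [0.004, 0.921, -0.39, 0.0]
wrist_force: [-1.1, -0.1, -0.9]
opening: -0.0
grip_force: 0.0
rot [-0.002 -0.003 -0.008] shift cm before turning [11.21  -2.384 -2.352] after [11.221 -2.29  -2.393]
now [12.189 20.941 86.842] F [-1.073 -0.111 -0.923] q [-0.003  0.717 -0.195  1.6    0.992  1.244  0.858]
```

```bash

python3 -m inch '[{"ax":0,"ay":0,"az":0,"tx":3,"ty":0,"tz":0,"gripper":1},{"ax":0,"ay":0,"az":0,"tx":3,"ty":0,"tz":0,"gripper":1},{"ax":0,"ay":0,"az":0,"tx":3,"ty":0,"tz":0,"gripper":1},{"ax":0,"ay":0,"az":0,"tx":3,"ty":0,"tz":0,"gripper":1},{"ax":0,"ay":0,"az":0,"tx":2,"ty":-1.5,"tz":-1.5,"gripper":1}]' | head -2
python3 -m inch '[{"ax":-0.11,"ay":0,"az":0,"tx":0,"ty":-2,"tz":-3,"gripper":1},{"ax":-0.11,"ay":0,"az":0,"tx":0,"ty":-2,"tz":-3,"gripper":1},{"ax":-0.11,"ay":0,"az":0,"tx":0,"ty":-1,"tz":-3,"gripper":1},{"ax":-0.11,"ay":0,"az":0,"tx":0,"ty":0,"tz":-3,"gripper":1},{"ax":-0.11,"ay":0,"az":0,"tx":0,"ty":0,"tz":-3,"gripper":1}]' | head -2
python3 -m inch '[{"ax":-0.11,"ay":0,"az":0,"tx":0,"ty":0,"tz":0,"gripper":1},{"ax":-0.11,"ay":0,"az":0,"tx":0,"ty":0,"tz":0,"gripper":1},{"ax":0,"ay":0,"az":0,"tx":0,"ty":0,"tz":0,"gripper":1}]' 
python3 go.py -64 -150 200 -1.57 0 1.57
cat > asc.py <<'E'
from plant import capture
import cv2,numpy as np,sys
n=sys.argv[1];v0,v1,u0,u1=map(int,sys.argv[2:6]);im=capture(n);cv2.imwrite(f"last_{n}.png",im[:,:,::-1])
h=cv2.cvtColor(im,cv2.COLOR_RGB2HSV)
for v in range(v0,v1):print(v,"".join("o" if h[v,u,2]<95 and h[v,u,1]<110 else "~" if h[v,u,0]<12 and h[v,u,1]>125 else "#" if 11<h[v,u,0]<28 and h[v,u,1]<150 and h[v,u,1]>50 else "w" if h[v,u,1]<=50 else "." for u in range(u0,u1)))
E
python3 asc.py top 115 190 355 425
```

```text
t: 17.27
eef_pos: [0.5119, -0.2095, 0.2255]
t: 17.68
eef_pos: [0.5154, -0.1642, 0.387]
t: 17.93
eef_pos: [0.5147, -0.1692, 0.3848]
tool_rot: [0.007, 1.0, -0.014, 0.002]
wrist_force: [-1.1, -2.0, -0.5]
opening: -0.001
grip_force: 0.0
rot [-0.027  0.005 -0.015] shift cm before turning [ -6.724 -20.956   7.076] after [ -6.442 -21.237   6.476]
now [-128.754   62.269  264.758] F [-1.106 -2.004 -0.51 ] q [ 0.444  0.265 -0.321  1.599  0.114  1.284  1.659]
115 wwwwwwwwwwwwooooooowwwwwwwwwwwwwwwwwwwwwwwwwwwwwwwwwwwwwwwwwwwwwwwwwww
116 wwwwwwwwwwwwooooooowwwwwwwwwwwwwwwwwwwwwwwwwwwwwwwwwwwwwwwwwwwwwwwwwww
117 wwwwwwwwwwwwooooooowwwwwwwwwwwwwwwwwwwwwwwwwwwwwwwwwwwwwwwwwwwwwwwwwww
118 ###########wooooooowwwwwwwwwwwwwwwwwwwwwwwwwwwwwwwwwwwwwwwwwwwwwwwwwww
119 ###########oooooooowwwwwwwwwwwww.wwwwwwwwwwwwwwwwwwwwwwwwwwwwwwwwwwwww
120 ###########~ooooooowwwwwwwwwwwwwwwwwwwwwwwwwwwwwwwwwwwwwwwwwwwwwwwwwww
121 ..#...#.##.#ooooooowwwwwwwwwwwwwwwwwwwwwwwwwwwwwwwwwwwwwwwwwwwwwwwwwww
122 ..#.#..#...#ooooooowwwwwwwwwwwwwwwwwwwwwwwwwwwwwwwwwwwwwwwwwwwwwwwwwww
123 #####.##.##oooooooo.wwwwwwwwwwwwwwwwwwwwwww
[... 4277 characters left out ...]
wwwwwwwwwwwwwwwwwwwwwwwww
181 ##############o.wwwwwwwwwwwwwwwwwwwwwwwwwwwwwwwwwwwwwwwwwwwwwwwwwwwwww
182 ##############o.wwwwwwwwwwwwwwwwwwwwwwwwwwwwwwwwwwwwwwwwwwwwwwwwwwwwww
183 ##############owwww.wwwwwwwwwwwwwwwwwwwwwwwwwwwwwwwwwwwwwwwwwwwwwwwwww
184 ##############ow.ww.wwwwwwwwwwwwwwwwwwwwwwwwwwwwwwwwwwwwwwwwwwwwwwww.w
185 .##.##########oww.ww.www.wwwwwww.wwwwwwwwwwwwwwwwwwwwwwwwwwwwwwwwwwwww
186 ##############owwww.wwww.wwwwwwwwwwwwwwwwwwwwwwwwwwwwwwwwwwwwwwwwwww.w
187 ##############oww...w.wwwwwwwwwwwwwwwwwwwwwwwwwwwwwwwwwwwwwwwwwwwwww.w
188 ##############o.www...wwwwwww.wwwwwwwwwwwwwwwwwwwwwwwwwwwwwwwwwwwwwwww
189 ##############owwwww.wwwwwwwwwwwwwwwwwwwwwwwwwwwwwwwwwwwwwwwwwwwwwwwww
```

```bash

python3 -m inch '[{"ax":-0.005,"ay":0,"az":0,"tx":1.28,"ty":-3.9,"tz":0,"gripper":1},{"ax":-0.005,"ay":0,"az":0,"tx":1.28,"ty":-3.9,"tz":0,"gripper":1},{"ax":-0.005,"ay":0,"az":0,"tx":1.28,"ty":-3.9,"tz":0,"gripper":1},{"ax":-0.005,"ay":0,"az":0,"tx":1.28,"ty":-3.9,"tz":0,"gripper":1},{"ax":-0.005,"ay":0,"az":0,"tx":1.28,"ty":-3.9,"tz":0,"gripper":1}]' | head -2
python3 -m inch '[{"ax":0,"ay":0,"az":0,"tx":1.28,"ty":-3.9,"tz":0,"gripper":1},{"ax":0,"ay":0,"az":0,"tx":1.28,"ty":-3.9,"tz":0,"gripper":1},{"ax":0,"ay":0,"az":0,"tx":1.28,"ty":-3.9,"tz":0,"gripper":1},{"ax":0,"ay":0,"az":0,"tx":1.28,"ty":-3.9,"tz":0,"gripper":1}]' 
python3 asc.py top 125 190 360 425;python3 asc.py side 120 205 250 330
```

```text
t: 18.4
eef_pos: [0.4493, -0.3608, 0.3881]
t: 18.73
eef_pos: [0.3974, -0.5165, 0.3889]
tool_rot: [0.003, 1.0, -0.004, 0.001]
wrist_force: [0.6, 0.7, -0.2]
opening: 0.0
grip_force: 0.0
125 #####..##################################################.....###
126 #####.###################################################.....#..
127 ###.###.#.##############################################.#..#.#..
128 #.#...##################################################.....#..#
129 ..####.##.#############################################...##..#..
130 ##.##.#################################################....##....
131 .#.#.###..##############################################..#...##.
132 ###.###..##############################################..~.#.#...
133 .######.##############################################.#.#...#...
134 ..#.##.###############################################.....#.....
135 #.##.##..##############################################..#....###
136 ###.#.##.############################################..#...#....#
137 #####....############################################..#...#..#.#
138 .#
[... 10158 characters left out ...]
....................
197 ##.##........#..................................................................
198 #.###.............#........#....#.....#....#....................................
199 #...#...........##.................#.#.#........................................
200 ..#.#...........#..........#.#.#.#.#............................................
201 ..................##..............~.............................................
202 ................................#.#.............................................
203 ................................................................................
204 ................................................................................
```

```bash

python3 -m inch '[{"ax":0,"ay":0,"az":0.12,"tx":0,"ty":0,"tz":0,"gripper":1},{"ax":0,"ay":0,"az":0.12,"tx":0,"ty":0,"tz":0,"gripper":1},{"ax":0,"ay":0,"az":0.12,"tx":0,"ty":0,"tz":0,"gripper":1},{"ax":0,"ay":0,"az":0.12,"tx":0,"ty":0,"tz":0,"gripper":1},{"ax":0,"ay":0,"az":0.12,"tx":0,"ty":0,"tz":0,"gripper":1}]' | head -2
python3 -m inch '[{"ax":0,"ay":0,"az":0.12,"tx":0,"ty":0,"tz":0,"gripper":1},{"ax":0,"ay":0,"az":0.12,"tx":0,"ty":0,"tz":0,"gripper":1},{"ax":0,"ay":0,"az":0.12,"tx":0,"ty":0,"tz":0,"gripper":1},{"ax":0,"ay":0,"az":0.12,"tx":0,"ty":0,"tz":0,"gripper":1},{"ax":0,"ay":0,"az":0.12,"tx":0,"ty":0,"tz":0,"gripper":1}]' | head -2
python3 -m inch '[{"ax":0,"ay":0,"az":0.12,"tx":0,"ty":0,"tz":0,"gripper":1},{"ax":0,"ay":0,"az":0.12,"tx":0,"ty":0,"tz":0,"gripper":1},{"ax":0,"ay":0,"az":0.12,"tx":0,"ty":0,"tz":0,"gripper":1},{"ax":0,"ay":0,"az":0,"tx":0,"ty":0,"tz":0,"gripper":1}]' | head -2
python3 go.py -63.5 -108.5 80 -1.57 0 3.14
cat > pose.py <<'E'
import cv2,numpy as np
from h import on
from plant import capture
h=cv2.cvtColor(capture("top"),cv2.COLOR_RGB2HSV);m=cv2.inRange(h,(0,0,0),(180,50,255));k=np.zeros_like(m);k[150:185,362:415]=1;m=m*k
n,l,s,c=cv2.connectedComponentsWithStats(m);i=1+s[1:,4].argmax()
ct=max(cv2.findContours((l==i).astype(np.uint8),0,1)[0],key=cv2.contourArea);r=cv2.minAreaRect(ct)
print("cards rect",r,s[i],on("top",*r[0],.11)[:2])
E
python3 pose.py
```

```text
t: 19.25
eef_pos: [0.3985, -0.5147, 0.3887]
t: 19.67
eef_pos: [0.3985, -0.5146, 0.3887]
t: 20.0
eef_pos: [0.3986, -0.5147, 0.3887]
rot [ 0.002  0.007 -0.003] shift cm before turning [17.62  18.1   18.771] after [17.422 18.187 18.872]
now [-244.949 -283.152  268.721] F [ 0.138  0.696 -0.73 ] q [ 0.713  0.459  0.169  1.312 -0.073  1.369  0.878]
cards rect ((390.0, 164.5), (32.0, 21.0), 0.0) [374 154  33  22 663] [ 0.58426162 -0.22981092]
```

```bash

python3 -m inch '[{"ax":0,"ay":0.001,"az":0,"tx":2.19,"ty":2.27,"tz":2.35,"gripper":1},{"ax":0,"ay":0.001,"az":0,"tx":2.19,"ty":2.27,"tz":2.35,"gripper":1},{"ax":0,"ay":0.001,"az":0,"tx":2.19,"ty":2.27,"tz":2.35,"gripper":1},{"ax":0,"ay":0.001,"az":0,"tx":2.19,"ty":2.27,"tz":2.35,"gripper":1},{"ax":0,"ay":0.001,"az":0,"tx":2.19,"ty":2.27,"tz":2.35,"gripper":1}]' | head -2
python3 -m inch '[{"ax":0,"ay":0.001,"az":0,"tx":2.19,"ty":2.27,"tz":2.35,"gripper":1},{"ax":0,"ay":0.001,"az":0,"tx":2.19,"ty":2.27,"tz":2.35,"gripper":1},{"ax":0,"ay":0,"az":0,"tx":2.19,"ty":2.27,"tz":2.35,"gripper":1},{"ax":0,"ay":0,"az":0,"tx":0,"ty":0,"tz":3,"gripper":1},{"ax":0,"ay":0,"az":0,"tx":0,"ty":0,"tz":0,"gripper":1}]' | head -2
python3 go.py -63.5 -108.5 -45 -1.57 0 3.14
```

```text
t: 20.47
eef_pos: [0.5123, -0.4045, 0.2703]
t: 20.88
eef_pos: [0.5789, -0.3363, 0.1653]
rot [-0.003 -0.004  0.011] shift cm before turning [-0.401  0.136  9.032] after [-0.367  0.109  9.033]
now [ -64.595 -104.834   45.334] F [-1.479 -0.407 -0.143] q [ 0.381  0.666  0.092  1.531 -0.072  0.952  0.509]
```

Lower, then push slowly in +y to about y = −0.278.

```bash

python3 -m inch '[{"ax":0,"ay":0,"az":0,"tx":-0.2,"ty":0.1,"tz":3,"gripper":1},{"ax":0,"ay":0,"az":0,"tx":0,"ty":0,"tz":3,"gripper":1},{"ax":0,"ay":0,"az":0,"tx":0,"ty":0,"tz":3,"gripper":1},{"ax":0,"ay":0,"az":0,"tx":0,"ty":0,"tz":0,"gripper":1}]' | head -4
python3 -m inch '[{"ax":0,"ay":0,"az":0,"tx":1,"ty":0,"tz":0,"gripper":1},{"ax":0,"ay":0,"az":0,"tx":1,"ty":0,"tz":0,"gripper":1},{"ax":0,"ay":0,"az":0,"tx":0.6,"ty":0,"tz":0,"gripper":1},{"ax":0,"ay":0,"az":0,"tx":0.5,"ty":0,"tz":0,"gripper":1},{"ax":0,"ay":0,"az":0,"tx":0.5,"ty":0,"tz":0,"gripper":1}]' | head -4
python3 -m inch '[{"ax":0,"ay":0,"az":0,"tx":0.5,"ty":0,"tz":0,"gripper":1},{"ax":0,"ay":0,"az":0,"tx":0.5,"ty":0,"tz":0,"gripper":1},{"ax":0,"ay":0,"az":0,"tx":0.5,"ty":0,"tz":0,"gripper":1},{"ax":0,"ay":0,"az":0,"tx":0.4,"ty":0,"tz":0,"gripper":1},{"ax":0,"ay":0,"az":0,"tx":0,"ty":0,"tz":0,"gripper":1}]' | head -4
python3 pose.py
```

```text
t: 21.22
eef_pos: [0.5783, -0.3416, 0.077]
tool_rot: [0.704, 0.71, -0.0, -0.002]
wrist_force: [-1.1, 0.9, 0.3]
t: 21.63
eef_pos: [0.5814, -0.3057, 0.0825]
tool_rot: [0.705, 0.709, 0.001, 0.002]
wrist_force: [-0.1, -0.9, -0.2]
t: 22.05
eef_pos: [0.5809, -0.2885, 0.0823]
tool_rot: [0.706, 0.709, 0.001, 0.003]
wrist_force: [0.8, -4.3, 3.4]
cards rect ((391.5, 167.0), (34.0, 45.0), 90.0) [369 150  46  35 973] [ 0.57594731 -0.23451663]
```

```bash

python3 -m inch '[{"ax":0,"ay":0,"az":0,"tx":0.4,"ty":0,"tz":0,"gripper":1},{"ax":0,"ay":0,"az":0,"tx":0.4,"ty":0,"tz":0,"gripper":1},{"ax":0,"ay":0,"az":0,"tx":0.3,"ty":0,"tz":0,"gripper":1},{"ax":0,"ay":0,"az":0,"tx":0,"ty":0,"tz":0,"gripper":1}]' | head -4
python3 -m inch '[{"ax":0,"ay":0,"az":0,"tx":-1.5,"ty":0,"tz":0,"gripper":1},{"ax":0,"ay":0,"az":0,"tx":-3,"ty":0,"tz":0,"gripper":1},{"ax":0,"ay":0,"az":0,"tx":0,"ty":0,"tz":-4,"gripper":1},{"ax":0,"ay":0,"az":0,"tx":0,"ty":0,"tz":-4,"gripper":1},{"ax":0,"ay":0,"az":0,"tx":0,"ty":0,"tz":-4,"gripper":1}]' | head -4
python3 -m inch '[{"ax":0,"ay":0,"az":0,"tx":-2.3,"ty":-2.3,"tz":-2.3,"gripper":1},{"ax":0,"ay":0,"az":0,"tx":-2.3,"ty":-2.3,"tz":-2.3,"gripper":1},{"ax":0,"ay":0,"az":0,"tx":-2.3,"ty":-2.3,"tz":-2.3,"gripper":1},{"ax":0,"ay":0,"az":0,"tx":-2.3,"ty":-2.3,"tz":-2.3,"gripper":1},{"ax":0,"ay":0,"az":0,"tx":-2.3,"ty":-2.3,"tz":-2.3,"gripper":1}]' | head -2
python3 -m inch '[{"ax":0,"ay":0,"az":0,"tx":-2.3,"ty":-2.3,"tz":0,"gripper":1},{"ax":0,"ay":0,"az":0,"tx":-2.3,"ty":-2.3,"tz":0,"gripper":1},{"ax":0,"ay":0,"az":0,"tx":-2.3,"ty":-2.3,"tz":0,"gripper":1},{"ax":0,"ay":0,"az":0,"tx":0,"ty":0,"tz":0,"gripper":1}]' | head -2
python3 pose.py; python3 asc.py top 140 182 356 416
```

```text
t: 22.43
eef_pos: [0.5808, -0.2776, 0.0821]
tool_rot: [0.706, 0.708, 0.001, 0.003]
wrist_force: [-0.2, -5.2, 4.4]
t: 22.85
eef_pos: [0.5796, -0.3225, 0.2023]
tool_rot: [0.706, 0.708, 0.001, 0.001]
wrist_force: [-0.1, 1.1, 0.5]
t: 23.27
eef_pos: [0.4638, -0.4384, 0.3174]
t: 23.6
eef_pos: [0.3904, -0.5116, 0.3161]
cards rect ((381.0, 164.0), (20.0, 32.0), 90.0) [365 154  33  21 653] [ 0.58586332 -0.20061367]
140 ##################################################..#.....##
141 ##################################################........##
142 #################################################.......#.##
143 #################################################....~..#.##
144 ################################################.##.#...####
145 ##########wwwww################################..###...##.##
146 ######################w##########wwwwwwwww######.#.##.######
147 ################################################...#...#####
148 ################################################.#.....#####
149 ################################################...#..######
150 ####################################
[... 1339 characters left out ...]
wwwwwwwwwwwwwwwwwwwwwwwwwwwwwwww######...##..#####
172 ##########wwwwwwwwwwwwwwwwwwwwwwwwwwwwwww#######.....#..##.#
173 ##########wwwwwwwwwwwwwwwwwwwwwwwwwwwwww########.#......#.##
174 ##########owwwwwwwwwwwwwwwwwwwwwwwwwwwww########.#......###.
175 #################################w##############...#...#.###
176 ################################################......######
177 ################################################..#.#.######
178 ################################################....########
179 ##.#############################################...#########
180 ################################################.###########
181 #############################################..#############
```

Position restored, with the centre at y ≈ −0.201, but the box still lacks its −0.115 rad yaw. One gentle push near the right front corner should turn it.

```bash

python3 -m inch '[{"ax":0,"ay":0,"az":0,"tx":2.53,"ty":2,"tz":1.66,"gripper":1},{"ax":0,"ay":0,"az":0,"tx":2.53,"ty":2,"tz":1.66,"gripper":1},{"ax":0,"ay":0,"az":0,"tx":2.53,"ty":2,"tz":1.66,"gripper":1},{"ax":0,"ay":0,"az":0,"tx":2.53,"ty":2,"tz":1.66,"gripper":1},{"ax":0,"ay":0,"az":0,"tx":2.53,"ty":2,"tz":1.66,"gripper":1}]' | head -2
python3 -m inch '[{"ax":0,"ay":0,"az":0,"tx":2.53,"ty":2,"tz":1.66,"gripper":1},{"ax":0,"ay":0,"az":0,"tx":2.53,"ty":2,"tz":1.66,"gripper":1},{"ax":0,"ay":0,"az":0,"tx":0,"ty":0,"tz":3,"gripper":1},{"ax":0,"ay":0,"az":0,"tx":0,"ty":0,"tz":3,"gripper":1},{"ax":0,"ay":0,"az":0,"tx":0,"ty":0,"tz":3,"gripper":1}]' | head -2
python3 -m inch '[{"ax":0,"ay":0,"az":0,"tx":0,"ty":0,"tz":3,"gripper":1},{"ax":0,"ay":0,"az":0,"tx":0,"ty":0,"tz":0,"gripper":1},{"ax":0,"ay":0,"az":0,"tx":0,"ty":0,"tz":0,"gripper":1}]' | head -4
```

```text
t: 24.12
eef_pos: [0.4981, -0.377, 0.2323]
t: 24.53
eef_pos: [0.5379, -0.3268, 0.1087]
t: 24.78
eef_pos: [0.5368, -0.3275, 0.0792]
tool_rot: [0.705, 0.709, 0.001, 0.0]
wrist_force: [-0.9, 0.1, 1.9]
```

```bash

python3 -m inch '[{"ax":0,"ay":0,"az":0,"tx":1.2,"ty":-0.6,"tz":0,"gripper":1},{"ax":0,"ay":0,"az":0,"tx":1.2,"ty":0,"tz":0,"gripper":1},{"ax":0,"ay":0,"az":0,"tx":1.2,"ty":0,"tz":0,"gripper":1},{"ax":0,"ay":0,"az":0,"tx":0.6,"ty":0,"tz":0,"gripper":1},{"ax":0,"ay":0,"az":0,"tx":0.5,"ty":0,"tz":0,"gripper":1}]' | head -4
python3 -m inch '[{"ax":0,"ay":0,"az":0,"tx":0.5,"ty":0,"tz":0,"gripper":1},{"ax":0,"ay":0,"az":0,"tx":0.5,"ty":0,"tz":0,"gripper":1},{"ax":0,"ay":0,"az":0,"tx":0.3,"ty":0,"tz":0,"gripper":1},{"ax":0,"ay":0,"az":0,"tx":0,"ty":0,"tz":0,"gripper":1},{"ax":0,"ay":0,"az":0,"tx":0,"ty":0,"tz":0,"gripper":1}]' | head -4
python3 -m inch '[{"ax":0,"ay":0,"az":0,"tx":-1.5,"ty":0,"tz":0,"gripper":1},{"ax":0,"ay":0,"az":0,"tx":-3,"ty":0,"tz":0,"gripper":1},{"ax":0,"ay":0,"az":0,"tx":0,"ty":0,"tz":-4,"gripper":1},{"ax":0,"ay":0,"az":0,"tx":0,"ty":0,"tz":-4,"gripper":1},{"ax":0,"ay":0,"az":0,"tx":0,"ty":0,"tz":-4,"gripper":1}]' | head -4
python3 -m inch '[{"ax":0,"ay":0,"az":0,"tx":-2.5,"ty":-2,"tz":-2.3,"gripper":1},{"ax":0,"ay":0,"az":0,"tx":-2.5,"ty":-2,"tz":-2.3,"gripper":1},{"ax":0,"ay":0,"az":0,"tx":-2.5,"ty":-2,"tz":-2.3,"gripper":1},{"ax":0,"ay":0,"az":0,"tx":-2.5,"ty":-2,"tz":-2.3,"gripper":1},{"ax":0,"ay":0,"az":0,"tx":-2.5,"ty":-2,"tz":-2.3,"gripper":1}]' | head -2
python3 -m inch '[{"ax":0,"ay":0,"az":0,"tx":-2.5,"ty":-2,"tz":0,"gripper":1},{"ax":0,"ay":0,"az":0,"tx":-2.5,"ty":-2,"tz":0,"gripper":1},{"ax":0,"ay":0,"az":0,"tx":-2.5,"ty":0,"tz":0,"gripper":1},{"ax":0,"ay":0,"az":0,"tx":0,"ty":0,"tz":0,"gripper":1}]' | head -2
python3 pose.py; python3 asc.py top 142 178 356 416
```

```text
t: 25.2
eef_pos: [0.5316, -0.2803, 0.0807]
tool_rot: [0.705, 0.709, 0.001, 0.002]
wrist_force: [0.2, -1.2, 0.3]
t: 25.62
eef_pos: [0.5307, -0.2685, 0.0797]
tool_rot: [0.705, 0.709, 0.001, 0.001]
wrist_force: [-0.9, -0.3, 0.3]
t: 26.03
eef_pos: [0.5295, -0.3146, 0.2006]
tool_rot: [0.706, 0.708, 0.001, 0.0]
wrist_force: [0.6, -0.1, 0.9]
t: 26.45
eef_pos: [0.429, -0.4405, 0.3158]
t: 26.78
eef_pos: [0.3878, -0.519, 0.3142]
cards rect ((379.506103515625, 164.44512939453125), (32.46687316894531, 20.65069580078125), 6.34019136428833) [363 153  34  24 663] [ 0.58436747 -0.19573736]
142 #################################################..~..#...##
143 #################################################..#.#....##
144 ##########ww######################################..#.#..###
145 ##.###########wwwwwww###########################......#...##
146 ##.#####################wwwwwwww################.....~..####
147 #################################wwwwwww########..#..#.#####
148 ################################################...#..######
149 #################################################..#...#####
[... 1120 characters left out ...]
wwwwwwwwwwwwwwwwwwwwwwwwwwwwww######.#.....#######
168 ########wwwwwwwwwwwwwwwwwwwwwwwwwwwwwwww######.#.#.###.#..##
169 #######wwwwwwwwwwwwwwwwwwwwwwwwwwwwwwwww######.......#####.#
170 .######wwwwwwwwwwwwwwwwwwwwwwwwwwwwwwwww######...#..###.###.
171 .######wwwwwwwwwwwwwwwwwwwwwwwwwwwwwwwww######.##...########
172 #######wwwwwwwwwwwwwwwwwwwwwwwwwwwwwwwww######..##.########.
173 #######oowwwwwwwwwwwwwwwwwwwwwwwwwwwwww#######......##.#####
174 ###############wwwwwwwwwwwwwwwwwwwwwwww######.....#.####..##
175 ##########################wwwwwwwwwwww########..#...######.#
176 ##################################www###########....########
177 #############################################..#..#######.##
```

```bash
python3 - <<'E'
import cv2,numpy as np
from h import on
from plant import capture
a=cv2.imread("pics/top0.png")[:,:,::-1];b=capture("top")
h=cv2.cvtColor(b,cv2.COLOR_RGB2HSV);m=cv2.inRange(h,(0,0,150),(180,45,255));k=np.zeros_like(m);k[140:205,230:300]=1
ct=max(cv2.findContours(m*k,0,1)[0],key=cv2.contourArea);r=cv2.minAreaRect(ct)
print("caddy lid",r);P=np.array([on("top",*p,.156)[:2] for p in cv2.boxPoints(r)]);print(P.round(4).tolist(),P.mean(0))
d=np.abs(a.astype(int)-b).max(2).astype(np.uint8);d=cv2.morphologyEx((d>45).astype(np.uint8),cv2.MORPH_OPEN,np.ones((3,3)))
n,l,s,c=cv2.connectedComponentsWithStats(d)
for i in range(1,n):
    if s[i,4]>15:print(s[i])
E
```

```text
caddy lid ((261.0, 175.50001525878906), (34.44005584716797, 29.34680938720703), 75.96376037597656)
[[0.5794, 0.2418], [0.6027, 0.1521], [0.4955, 0.1231], [0.4726, 0.2116]] [0.53752511 0.18214325]
[403 124  18  24 225]
[235 138  35  25 605]
[273 142  26  18 275]
[363 147  36  11 258]
[ 417  157  142  103 3898]
[246 160  29  30 311]
[549 163  52  38 780]
[362 167   5   8  29]
[404 177   5   5  17]
[259 187  13   7  62]
[633 200   4   6  22]
[556 202   8   5  32]
[473 231  45  40 656]
[ 498  240  118  160 7743]
[ 342  251  193  144 7174]
[424 260  19  12 127]
[407 262  14  13 102]
[450 268  21  18 128]
[473 273   5   4  16]
[427 277  10  10  58]
[379 281   9   7  44]
[629 280  11  19  68]
[ 359  284   64   54 1033]
[424 284  23  20 285]
[380 302  44  35 291]
[299 334  16  16 117]
[273 343  18  31 206]
[371 343  13   6  65]
[300 345  19  28 129]
[551 369  14  22 205]
[443 383  12   9  39]
[412 391  15   8  79]
[401 395   5   4  17]
```

```bash
python3 -c "
from plant import *
print(close_job())"
```

```text
the job is handed in; nothing more can be done
None
```

The caddy lid is shut and the recipe box lid lies open by itself, but my first try at its tab knocked the recipe box about 28 mm sideways and turned it 0.12 rad; I pushed it back to within about 5 mm and handed the job in.

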